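# Unlatch the drying chamber and weigh the amber vial

### The arm

A 7-joint arm with a two-finger parallel gripper is mounted at the origin on the work surface. World frame = base frame: x ahead of the robot, y to its left, z up, the work surface at z = 0. Lengths are in mm, angles in rad, forces in N, time in s.
With the tool pointing down it reaches from about 400 to 900 mm from the base axis. Payload 5.6 kg.
Tool frame: the origin (TCP) lies on the centre line of the jaws, within the pads' length; the fingertips stand 22 mm ahead of it and the grasp point (between the pads) lies 3 mm ahead of it; z points along the fingers, y is the line along which they close (so a half turn about z gives the same grasp; the last joint's range is limited). The gripper opens to 92 mm and grips with 3 to 60 N. Pads are 20 mm wide; open, the fingers measure 128 mm over their backs; the gripper's body (75 mm by 189 mm) begins 69 mm behind the grasp point.
Start: joints at [1.259, 0.468, -0.012, 1.603, 0.006, 1.071, -0.056], TCP at [172.582, -626.677, 236.592] pointing down, gripper open.
Joint ranges: [-2.53, 2.53], [-0.31, 2.02], [-1.57, 1.55], [0.28, 2.44], [-1.29, 4.43], [0.15, 1.84], [-2.92, 2.92]. Speed limits (rad/s): [2.57, 2.57, 3.14, 3.14, 3.14, 3.14, 3.14].

### API

Orientations are given as a unit quaternion [x, y, z, w].
In Python, from bench import monitor, vision, ctrl gives the robot as it stands. The module is installed in compiled form; this text tells all that it offers.
- The arm moves only by the tool move_arm, never from a script. Its argument "increments" is a list of rows, each an object with "grip": the finger opening in m, from 0 to 0.0919; "delta_pos": the shift along the world's x, y, z in m, a list of three; "turn": the turn about the world's z in rad. In form: [{"grip": grip, "delta_pos": [x, y, z], "turn": turn}, ...]. A call has 1 to 10 rows; each row is the pose to reach, as a shift and turn from the pose commanded when the call began; what a row does not reach only later rows make up. A row lasts 1/12 s, in which the tool goes at most 41.7 mm and 7.16 degrees, less where a joint would pass 70% of its speed; a pose out of reach is approached as far as the arm can. A call with a gripper value outside its range is refused whole. The fingers move at their own pace and stop on an object; "force" is the grip in N (left out, the last holds). Time passes only in rows, so rows that repeat a pose let the fingers close. It gives the time, the measured TCP pose, the force, the opening and the grip force at its end, in the units of the state.
- monitor.get_state(): the state, without advancing time (a new reading comes with each control period).
- vision.get_image(name): name is "side" or "top" or "wrist"; returns a dict with "pixels" (400x640x3 uint8, red, green, blue), "vertical_fov" (degrees; the focal length in pixels is half the picture's height over the tangent of half this angle, whatever the lens; pixels are square), "cx", "cy" (the principal point, pixels), "xyz" and "attitude" of the camera in the world. Camera axes: x right, y up, looking along -z (the intrinsics and any distortion apply to the point x, -y, -z); pixel columns grow to the right and rows downward; lengths in mm; the calibration is good to about 2 mm. The wrist camera is an equidistant fisheye: a pixel r from the principal point sees the ray r / f radians off the axis. A picture is of the moment at which its call begins. There is no depth.
- ctrl.close_job(): hands the job in; it is judged then, once.
The state is a dict: "time": time; "qpos": joint angles; "qd": joint speeds; "effort": joint torques, N m; "ee_pos": TCP position; "tool_rot": TCP orientation; "contact_force": force on the tool from outside, world axes, zero at the start; "wrist_torque": the same for the moment, N m; "width": finger opening in mm; "grasp_force": force on a finger pad.
Only numpy, scipy, OpenCV 4.12 (cv2) and the standard library are available. Lean on these libraries where they do the work, as an engineer would, in place of code of your own. Each camera call takes 0.05 s, during which the arm holds its last target. There are 200 camera calls.

### The job

The dried sample is ready to be weighed: slide the red safety catch of the drying chamber fully aside, then raise the clear lid by its handle until it is fully open, and leave both so. Take the amber vial out, keeping it upright, set it down gently, standing on the pan of the balance, and let go. Leave the blue vial in the chamber and everything else on the bench where it is.

Things in the scene. Friction and masses are not known exactly. Their poses are not given: they have to be found in the camera images.
- chamber: White drying chamber, fixed, 270 wide (y). Origin: on the bench under the front wall's outer face, mid width; x to its rear, y to its left. Grey ledge before it: x -60 to 0, 40 high. Front wall 6 thick, 60 high. Inside: x 6 to 164, y -127 to 127, floor at z = 10. Side walls and shut lid rise 30 degrees from z = 60 in front to the hinge at x = 164.5, z = 155. Rear housing 140 high, to x = 235.
- lid (a joint): Angle of the clear blue-framed lid (190 long down the slope, 270 wide, 8 thick, 0.3 kg) about its upper rear edge: 0 shut, 1.15 rad fully open (a stop; the lid then rises 36 degrees towards the robot and overhangs the inside: no room for a vertical tool). The stiff hinge keeps it where it is left; lifting takes about 5 N. With the catch closed it lifts only a few degrees.
- lid_hinge (a point): Middle of the lid's hinge line, which runs along the chamber's y axis: chamber frame (164.5, 0, 155).
- lid_handle (a point): Middle of the lid's black round handle bar: 12 in diameter, 90 long along the chamber's y, its axis 42 off the lid's face (50 above the plane of the hinge line and lid underside) and 165 from the hinge down the slope. Lid shut: chamber frame (-3.4, 0, 116). It swings with the lid about lid_hinge, up and then to the rear.
- catch (a joint): Travel of the red sliding safety catch on the ledge: 0 = closed over the lid's steel lip, 0.045 m = stop, fully aside. It slides along the chamber's -y (to the chamber's right as the robot faces it), the lip is free beyond about 0.026 m. It takes about 2 N and stays where it is left.
- catch_knob (a point): Middle of the flat top of the catch's upright red knob: 24 (chamber x) by 14 (chamber y), standing from z = 72 to z = 108 on a carriage 32 by 24. It moves with the catch; closed it is at chamber frame (-40, -65, 108).
- vial_amber: The sample: amber-brown vial with white cap, loose, standing in the chamber about 78 behind its front face, left or right of the middle. Body 32 in diameter and 62 high, cap 28 in diameter, 80 high in all, about 60 g. Origin at the centre of its underside, z up its axis.
- vial_blue: Blue vial with black cap, same size as the amber vial, standing in the chamber on the other side. To be left there. Origin at the centre of its underside.
- balance: Grey laboratory balance, fixed, 230 deep (x), 190 wide, housing top at z = 59. Origin on the bench under the centre of the pan; housing reaches from x = -140 to 90; dark display at the front.
- pan (a point): Centre of the upper face of the balance's round steel pan, 110 in diameter, 72 above the bench; it does not move.
- beaker: Bystander: glass beaker, 68 in diameter, 85 high, behind, between balance and chamber. Origin under its centre.
- flask: Bystander: green-tinted conical flask, 76 in diameter, 120 high, left of the chamber. Origin under its centre.
- jar: Bystander: small white jar with blue cap, 44 in diameter, 55 high, between balance and chamber. Origin under its centre.
- reagent: Bystander: amber reagent bottle with yellow label, 72 in diameter, 160 high, left of the chamber. Origin under its centre.
- spatula: Bystander: steel spatula, 160 long, lying in front of the chamber, far left.
- dish: Bystander: white porcelain dish, 80 in diameter, 30 high, on the bench in front of the chamber, left. Origin under its centre.

How it is judged (in metres and radians):
On the way, in this order (a step that is already met when the one before it is completed fails the run):
1. the red catch is slid fully aside (at least 38 of 45 mm) while the lid is still shut (value of joint catch above 0.038 m and value of joint lid below 0.1 rad), for 0.2 s.
2. the lid is raised fully open (over 1.0 of 1.15 rad), the amber vial still standing in the chamber (value of joint lid above 1 rad and height (world z) of vial_amber below 0.03 m), for 0.2 s.
At the end, for the whole second after the job is handed in: The amber vial stands upright (within 0.1 rad) and at rest on the balance pan, its axis within 40 mm of the pan's centre; the lid is open by more than 1.0 rad; the catch is aside by more than 38 mm; the blue vial stands in the chamber within 30 mm of where it was (value of joint catch above 0.038 m and value of joint lid above 1 rad and horizontal distance between vial_amber and pan below 0.04 m and z of vial_amber in the frame of pan between -0.004 and 0.006 m and angle between each of vial_amber, vial_blue's own z axis and vertical below 0.1 rad and linear speed of vial_amber below 0.02 m/s and distance of vial_blue from where it was at the start of the episode below 0.03 m); the robot touches nothing.
It fails at once if the amber vial is tipped more than 0.5 rad (angle between vial_amber's own z axis and vertical above 0.5 rad).
It fails at once if the amber vial is dropped or slammed onto the pan: faster than 0.5 m/s within 30 mm above it, or pressed on the balance with more than 40 N ((horizontal distance between vial_amber and pan below 0.06 m and z of vial_amber in the frame of pan below 0.03 m and linear speed of vial_amber above 0.5 m/s) or contact force between vial_amber and balance above 40 N).
It fails at once if the blue vial is tipped over or taken out of its place (over 40 mm) (angle between vial_blue's own z axis and vertical above 0.6 rad or distance of vial_blue from where it was at the start of the episode above 0.04 m).
It fails at once if a bystander on the bench is pushed more than 30 mm (distance of any of beaker, flask, jar, reagent, spatula, dish from where it was at the start of the episode above 0.03 m).
It also fails if it takes over 72 s, if anything falls off the work surface, if the arm or the gripper's body presses on something with over 40 N, if the wrist force passes 120 N, or if a joint passes its speed limit or range.

## Working session

There is one attempt and no reset: what is moved stays moved. The work goes in short steps, Python scripts to look and compute and a tool call to move; the robot and the scene stay as the last step left them, time stands still between calls to the robot, and variables do not carry over. Pictures are saved under pics/ and viewed, at most 12 in all, crops included, and the job is handed in when it is done.

Besides the shell and the picture viewer there is one more tool, called after "Call:" by a JSON object that holds its "api" and its "payload", one argument or row to a line. move_arm: Moves the arm, as the interface text tells. Its arguments: {"type":"object","properties":{"increments":{"type":"array","items":{"type":"object","properties":{"grip":{"type":"number"},"delta_pos":{"type":"array","items":{"type":"number"}},"turn":{"type":"number"}}}},"force":{"type":"number"}},"required":["increments"]}

```bash
mkdir -p pics
cat > h.py <<'E'
import numpy as np, cv2
from bench import monitor, vision, ctrl
from scipy.spatial.transform import Rotation as R
def snap(n,f):
    d=vision.get_image(n); cv2.imwrite(f'pics/{f}.png',cv2.cvtColor(d['pixels'],cv2.COLOR_RGB2BGR))
    p={k:np.array(v).tolist() for k,v in d.items() if k!='pixels'}
    import json; json.dump(p,open(f'pics/{f}.json','w')); return d
def load(f):
    import json; return json.load(open(f'pics/{f}.json'))
def ray(d,u,v):
    f=200/np.tan(np.radians(d['vertical_fov'])/2)
    r=np.array([(u-d['cx'])/f,-(v-d['cy'])/f,-1.])
    return np.array(d['xyz']),R.from_quat(d['attitude']).apply(r)
def atz(d,u,v,z):
    o,r=ray(d,u,v); return o+r*(z-o[2])/r[2]
def proj(d,P):
    f=200/np.tan(np.radians(d['vertical_fov'])/2)
    c=R.from_quat(d['attitude']).inv().apply(np.array(P)-np.array(d['xyz']))
    c=np.atleast_2d(c)
    return np.c_[d['cx']-f*c[:,0]/c[:,2], d['cy']+f*c[:,1]/c[:,2]]
E
python3 - <<'E'
from h import *
for n in('top','side'): snap(n,n+'0'); print(load(n+'0'))
print(monitor.get_state())
E
```

```text
{'vertical_fov': 54.25003273842438, 'cx': 323.49494394449124, 'cy': 196.90022308656683, 'xyz': [457.8644741469797, 54.0298791256704, 1272.7507455286363], 'attitude': [-0.02211538487767461, 0.02496785679376751, 0.7133512159753138, -0.7000125417057752]}
{'vertical_fov': 49.22128919837566, 'cx': 324.7472667294545, 'cy': 202.82175499738713, 'xyz': [-25.83464807591311, 1019.69130589317, 738.9431225216609], 'attitude': [-0.1225997656647548, 0.4936402840790604, 0.8319847316862351, -0.22156257272895907]}
{'time': 0.1, 'qpos': array([ 1.25901726,  0.46830792, -0.01162479,  1.6035124 ,  0.00600734,
        1.07140711, -0.05631874]), 'qd': array([-0.00061865, -0.00228142,  0.00051927, -0.00401287,  0.0010289 ,
       -0.00123381, -0.00073696]), 'effort': array([ 6.32052524e-04, -5.21649992e+01, -1.30377169e-02, -2.44366854e+01,
       -5.68405876e-02,  1.40658708e-02,  4.45243791e-05]), 'ee_pos': array([ 172.42968915, -626.2074457 ,  235.73130185]), 'tool_rot': array([ 9.90987022e-01,  1.33955521e-01, -1.62427167e-04, -7.83427031e-04]), 'contact_force': array([-0.6337746 , -0.31521187, -0.71319877]), 'wrist_torque': array([ 0.0336146 ,  0.02391724, -0.06571359]), 'grasp_force': 0.0, 'width': 91.98763362710082}
```

View pics/top0.png

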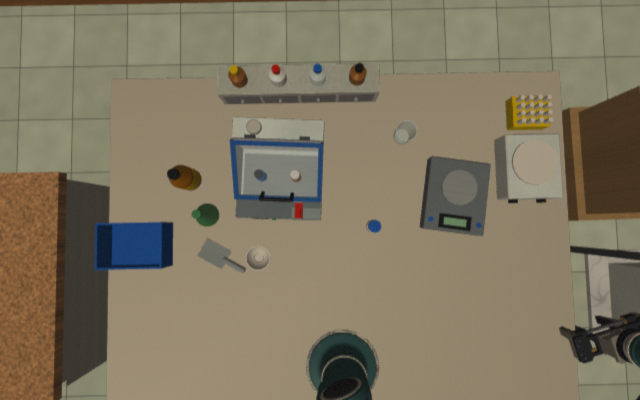

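View pics/side0.png

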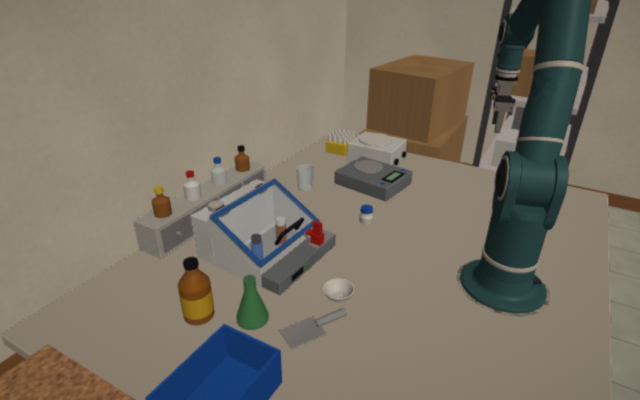

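Top: chamber around (278,170), amber vial with white cap at (295,176), blue at (260,175), red knob at (298,210), pan at (460,187), jar at (374,226). Now enlarge.

Run:
```python
import cv2,numpy as np
a=cv2.imread('pics/top0.png')
b=cv2.resize(a[110:230,225:335],None,fx=5,fy=5,interpolation=cv2.INTER_CUBIC)
cv2.imwrite('pics/c1.png',b)
s=cv2.imread('pics/side0.png')
b=cv2.resize(s[170:300,190:345],None,fx=4.5,fy=4.5,interpolation=cv2.INTER_CUBIC)
cv2.imwrite('pics/c2.png',b)
```

```text
(no output)
```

View pics/c1.png

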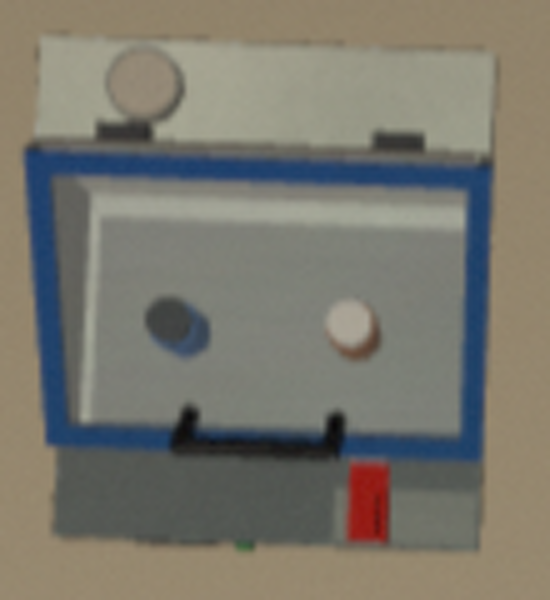

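View pics/c2.png

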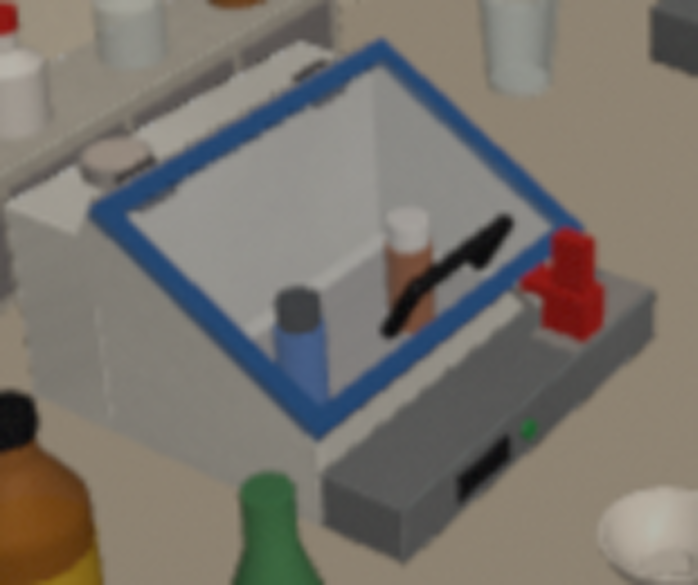

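Crops: lid corners in the top crop are at (27,150), (491,166), (48,445) and (481,460), and the ledge front corners at (54,538) and (478,550). The amber vial is on the chamber's right, with its cap at (350,323). The knob is at about (368,505). I'll fit the poses next.

```bash
cat > fit.py <<'E'
from h import *
from scipy.optimize import least_squares as LS
T=load('top0');S=load('side0')
t=lambda U:(np.array(U,float)+.5)/5-.5+[225,110]
s=lambda U:(np.array(U,float)+.5)/4.5-.5+[190,170]
o=[(T,(235,135,140),t((40,36))),(T,(235,-135,140),t((497,50))),(T,(160.5,135,162),t((27,150))),(T,(160.5,-135,162),t((491,166))),
(T,(-4,135,67),t((48,445))),(T,(-4,-135,67),t((481,460))),(T,(-60,135,40),t((54,538))),(T,(-60,-135,40),t((478,550))),
(S,(160.5,135,162),s((95,212))),(S,(160.5,-135,162),s((380,42))),(S,(-4,-135,67),s((580,228))),(S,(-4,135,67),s((318,437))),
(S,(-60,135,40),s((404,520))),(S,(-60,-135,40),s((654,293)))]
def W(p,c): c=np.atleast_2d(c); a=p[2]; return np.c_[p[0]+c[:,0]*np.cos(a)-c[:,1]*np.sin(a),p[1]+c[:,0]*np.sin(a)+c[:,1]*np.cos(a),c[:,2]]
f=lambda p:np.concatenate([(proj(d,W(p,c))[0]-m) for d,c,m in o])
r=LS(f,[550,170,0],x_scale=[100,100,1],loss='soft_l1'); p=r.x
if __name__=='__main__':
    print(p,np.round(f(p).reshape(-1,2),1).tolist())
    for n,c in dict(knob=(-40,-65,108),handle=(-3.4,0,116),hinge=(164.5,0,155)).items(): w=W(p,c)[0]; print(n,w,(proj(T,w)-t((0,0)))*5,(proj(S,w)-s((0,0)))*4.5)
    def tri(a,b,z):
        g=lambda q:np.r_[proj(T,[q[0],q[1],z])[0]-a,proj(S,[q[0],q[1],z])[0]-b]
        r=LS(g,[600,0]);return r.x,np.round(g(r.x),1)
    print('amber',tri(t((350,323)),s((410,218)),90)); print('blue',tri(t((170,318)),s((299,297)),90))
    print('pan',tri((460,187.3),(369,166),72))
    for n,u,z in(('jar',(374,226),55),('beaker',(405,131),85),('flaskbase',(206,214),10),('dish',(258,258),30),('flasktop',(200,212),120)): print(n,atz(T,*u,z))
E
python3 fit.py
```

```text
[ 5.34181763e+02  1.90262537e+02 -5.16367968e-02] [[-0.3, -0.3], [-0.1, -0.1], [-0.7, 0.3], [0.3, 0.2], [-0.2, 0.3], [0.4, 0.2], [-0.4, -0.0], [0.5, 0.4], [-1.7, -0.8], [-0.1, -0.6], [0.7, 0.4], [0.4, 0.4], [-0.5, -1.7], [0.2, -0.7]]
knob [490.88017748 127.41372827 108.        ] [[363.73225456 513.62793196]] [[571.02284893 238.57432965]]
handle [530.78629439 190.43802385 116.        ] [[255.68084787 448.005612  ]] [[460.0416644  256.73979736]]
hinge [698.4625033  181.77205797 155.        ] [[259.51774338 154.72953163]] [[241.44089045 125.0757171 ]]
amber (array([607.13114412, 134.39207049]), array([ 0.3,  0.2, -0.3,  0.2]))
blue (array([612.21569673, 244.07645194]), array([ 0.2,  0.2, -0.2,  0.1]))
pan (array([ 558.26946302, -374.57470647]), array([ 0.2,  0.5, -0.6, -0.1]))
jar [ 445.34346573 -107.07766265   55.        ]
beaker [ 736.10221382 -206.87107569   85.        ]
flaskbase [493.82592993 428.49256897  10.        ]
dish [351.38400905 258.52919456  30.        ]
flasktop [496.92137029 413.54809136 120.        ]
```

Call:
{"api": "move_arm", "payload": {
  "increments": [
    {"delta_pos": [0.2,0.32,0.0],"turn": -0.32,"grip": 0.04},
    {"delta_pos": [0.2,0.32,0.0],"turn": -0.32,"grip": 0.04},
    {"delta_pos": [0.2,0.32,0.0],"turn": -0.32,"grip": 0.04},
    {"delta_pos": [0.2,0.32,0.0],"turn": -0.32,"grip": 0.04},
    {"delta_pos": [0.2,0.32,0.0],"turn": -0.32,"grip": 0.04},
    {"delta_pos": [0.2,0.32,0.0],"turn": -0.32,"grip": 0.04},
    {"delta_pos": [0.2,0.32,0.0],"turn": -0.32,"grip": 0.04},
    {"delta_pos": [0.2,0.32,0.0],"turn": -0.32,"grip": 0.04},
    {"delta_pos": [0.2,0.32,0.0],"turn": -0.32,"grip": 0.04},
    {"delta_pos": [0.2,0.32,0.0],"turn": -0.32,"grip": 0.04}
  ]
}}

```text
time: 0.93
ee_pos: [376.6, -299.4, 236.6]
tool_rot: [1.0, -0.02, 0.001, -0.001]
contact_force: [0.1, -0.2, -0.3]
width: 40.3
grasp_force: 0.0
```

Call:
{"api": "move_arm", "payload": {
  "increments": [
    {"delta_pos": [0.118,0.434,-0.03],"turn": 0,"grip": 0.04},
    {"delta_pos": [0.118,0.434,-0.03],"turn": 0,"grip": 0.04},
    {"delta_pos": [0.118,0.434,-0.03],"turn": 0,"grip": 0.04},
    {"delta_pos": [0.118,0.434,-0.03],"turn": 0,"grip": 0.04},
    {"delta_pos": [0.118,0.434,-0.03],"turn": 0,"grip": 0.04},
    {"delta_pos": [0.118,0.434,-0.03],"turn": 0,"grip": 0.04},
    {"delta_pos": [0.118,0.434,-0.03],"turn": 0,"grip": 0.04},
    {"delta_pos": [0.118,0.434,-0.03],"turn": 0,"grip": 0.04},
    {"delta_pos": [0.118,0.434,-0.03],"turn": 0,"grip": 0.04},
    {"delta_pos": [0.118,0.434,-0.03],"turn": 0,"grip": 0.04}
  ]
}}

```text
time: 1.77
ee_pos: [481.7, 96.1, 208.7]
tool_rot: [1.0, -0.026, -0.0, 0.0]
contact_force: [0.3, -0.2, -0.1]
width: 39.6
grasp_force: 0.0
```

Call:
{"api": "move_arm", "payload": {
  "increments": [
    {"delta_pos": [0,0,0],"turn": 0,"grip": 0.04},
    {"delta_pos": [0,0,0],"turn": 0,"grip": 0.04},
    {"delta_pos": [0,0,0],"turn": 0,"grip": 0.04}
  ]
}}

```text
time: 2.02
ee_pos: [481.3, 93.7, 208.4]
tool_rot: [1.0, -0.026, -0.001, 0.0]
contact_force: [-0.1, 0.2, -0.9]
width: 39.9
grasp_force: 0.0
```

Run:
```python
from h import *
s=monitor.get_state(); print(s['time'],s['ee_pos'],s['tool_rot'],s['qpos'])
snap('wrist','w1');print(load('w1'))
```

```text
2.0167 [481.27358029  93.73888446 208.37505012] [ 9.99671071e-01 -2.56351654e-02 -6.59977716e-04  3.89752441e-04] [ 0.11624344  0.27358972 -0.43570572  1.98904246  0.14532709  0.91007968
 -2.01696014]
{'vertical_fov': 65.70646984690485, 'cx': 320.1200906780261, 'cy': 204.6467013099455, 'xyz': [557.9000751767675, 89.83937169822138, 356.3774228674444], 'attitude': [0.09507595517196336, -0.09991109095705472, 0.7181043601324382, -0.6821322926021693]}
```

View pics/w1.png

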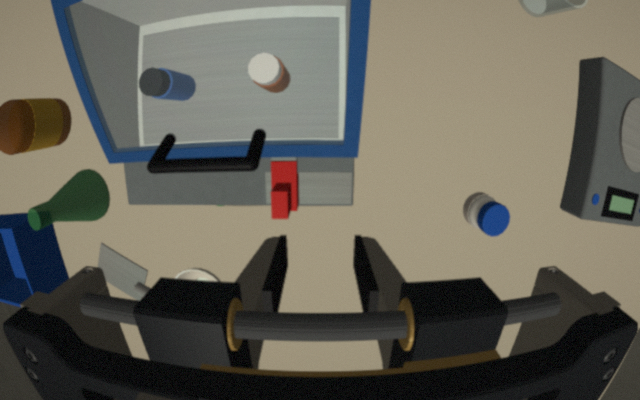

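Wrist view: knob top at about (281,201), handle bar at (205,163), amber cap at (266,69). I'll check these with the fisheye model.

```bash
cat >> h.py <<'E'
def fish(d,u,v,z):
    f=200/np.tan(np.radians(d['vertical_fov'])/2); x=np.array([u-d['cx'],v-d['cy']]); r=np.hypot(*x); th=r/f
    ra=np.r_[x/r*np.sin(th)*[1,-1],-np.cos(th)]; o=np.array(d['xyz']); w=R.from_quat(d['attitude']).apply(ra); return o+w*(z-o[2])/w[2]
E
python3 - <<'E'
from h import *
d=load('w1')
for n,u,v,z in(('knobtop',281,201,108),('kn_hi',281,186,108),('kn_lo',281,217,108),('bar L',155,164,116),('bar R',255,163,116),('amber',266,69,90),('blue',155,81,90),('jar',491,218,55)): print(n,fish(d,u,v,z).round(1))
E
```

```text
knobtop [492.3 125.9 108. ]
kn_hi [505.1 124.8 108. ]
kn_lo [478.3 127.1 108. ]
bar L [533.5 233.7 116. ]
bar R [526.7 143.1 116. ]
amber [604.7 133.6  90. ]
blue [609.7 240.9  90. ]
jar [ 446.5 -100.5   55. ]
```

Call:
{"api": "move_arm", "payload": {
  "increments": [
    {"delta_pos": [0.01,0.033,0],"turn": 0,"grip": 0.04},
    {"delta_pos": [0.01,0.033,-0.03],"turn": 0,"grip": 0.04},
    {"delta_pos": [0.01,0.033,-0.06],"turn": 0,"grip": 0.04},
    {"delta_pos": [0.01,0.033,-0.085],"turn": 0,"grip": 0.04},
    {"delta_pos": [0.01,0.033,-0.105],"turn": 0,"grip": 0.04},
    {"delta_pos": [0.01,0.033,-0.105],"turn": 0,"grip": 0.03},
    {"delta_pos": [0.01,0.033,-0.105],"turn": 0,"grip": 0.01},
    {"delta_pos": [0.01,0.033,-0.105],"turn": 0,"grip": 0.01},
    {"delta_pos": [0.01,0.033,-0.105],"turn": 0,"grip": 0.01},
    {"delta_pos": [0.01,0.033,-0.105],"turn": 0,"grip": 0.01}
  ],
  "force": 15
}}

```text
time: 2.9
ee_pos: [492.8, 127.5, 105.5]
tool_rot: [1.0, -0.026, 0.002, -0.0]
contact_force: [-1.2, 0.3, 3.5]
width: 13.8
grasp_force: 15.0
```

Call:
{"api": "move_arm", "payload": {
  "increments": [
    {"delta_pos": [-0.0005,-0.01,0],"turn": 0,"grip": 0.01},
    {"delta_pos": [-0.001,-0.02,0],"turn": 0,"grip": 0.01},
    {"delta_pos": [-0.0015,-0.03,0],"turn": 0,"grip": 0.01},
    {"delta_pos": [-0.002,-0.04,0],"turn": 0,"grip": 0.01},
    {"delta_pos": [-0.0024,-0.046,0],"turn": 0,"grip": 0.01},
    {"delta_pos": [-0.0024,-0.046,0],"turn": 0,"grip": 0.01},
    {"delta_pos": [-0.0024,-0.046,0],"turn": 0,"grip": 0.01},
    {"delta_pos": [-0.0024,-0.046,0],"turn": 0,"grip": 0.01}
  ]
}}

```text
time: 3.57
ee_pos: [490.5, 83.0, 105.4]
tool_rot: [1.0, -0.025, 0.002, -0.002]
contact_force: [-0.6, 5.5, 6.5]
width: 13.8
grasp_force: 15.0
```

Call:
{"api": "move_arm", "payload": {
  "increments": [
    {"delta_pos": [0,0.001,0],"turn": 0,"grip": 0.035},
    {"delta_pos": [0,0.001,0],"turn": 0,"grip": 0.035},
    {"delta_pos": [0,0.001,0.035],"turn": 0,"grip": 0.035},
    {"delta_pos": [0,0.001,0.07],"turn": 0,"grip": 0.035},
    {"delta_pos": [0,0,0.11],"turn": 0,"grip": 0.035},
    {"delta_pos": [0.02,0.03,0.11],"turn": 0.12,"grip": 0.035},
    {"delta_pos": [0.04,0.06,0.11],"turn": 0.24,"grip": 0.035},
    {"delta_pos": [0.04,0.09,0.11],"turn": 0.36,"grip": 0.035},
    {"delta_pos": [0.04,0.108,0.11],"turn": 0.48,"grip": 0.035},
    {"delta_pos": [0.04,0.108,0.11],"turn": 0.6,"grip": 0.035}
  ]
}}

```text
time: 4.4
ee_pos: [528.4, 193.1, 213.8]
tool_rot: [0.961, 0.276, -0.0, -0.001]
contact_force: [-0.5, -0.6, -0.6]
width: 35.0
grasp_force: 0.0
```

Call:
{"api": "move_arm", "payload": {
  "increments": [
    {"delta_pos": [0,0,0],"turn": 0.971,"grip": 0.035},
    {"delta_pos": [0,0,0],"turn": 0.971,"grip": 0.035},
    {"delta_pos": [0,0,0],"turn": 0.971,"grip": 0.035},
    {"delta_pos": [0,0,0],"turn": 0.971,"grip": 0.035},
    {"delta_pos": [0,0,0],"turn": 0.971,"grip": 0.035},
    {"delta_pos": [0,0,0],"turn": 0.971,"grip": 0.035},
    {"delta_pos": [0,0,0],"turn": 0.971,"grip": 0.035},
    {"delta_pos": [0,0,0],"turn": 0.971,"grip": 0.035},
    {"delta_pos": [0,0,0],"turn": 0.971,"grip": 0.035},
    {"delta_pos": [0,0,0],"turn": 0.971,"grip": 0.035}
  ]
}}

```text
time: 5.23
ee_pos: [529.2, 188.1, 213.4]
tool_rot: [0.726, 0.687, -0.001, 0.0]
contact_force: [-0.4, 0.4, -0.3]
width: 35.0
grasp_force: 0.0
```

Run:
```python
from h import *
s=monitor.get_state(); print(s['time'],s['ee_pos'],s['tool_rot'],s['qpos'],s['width'])
```

```text
5.2333 [529.19799195 188.14475158 213.36786654] [ 7.26287246e-01  6.87390946e-01 -7.22717935e-04  3.97789762e-05] [ 0.20893889  0.47648364 -0.78951128  1.80537417  0.39148293  1.02459232
 -0.78835258] 35.01318971220383
```

Call:
{"api": "move_arm", "payload": {
  "increments": [
    {"delta_pos": [0.001,0,-0.035],"turn": 0,"grip": 0.035},
    {"delta_pos": [0.001,0,-0.07],"turn": 0,"grip": 0.035},
    {"delta_pos": [0.001,0,-0.094],"turn": 0,"grip": 0.035},
    {"delta_pos": [0.001,0,-0.094],"turn": 0,"grip": 0.035},
    {"delta_pos": [0.001,0,-0.094],"turn": 0,"grip": 0.005},
    {"delta_pos": [0.001,0,-0.094],"turn": 0,"grip": 0.005},
    {"delta_pos": [0.001,0,-0.094],"turn": 0,"grip": 0.005},
    {"delta_pos": [0.001,0,-0.094],"turn": 0,"grip": 0.005}
  ],
  "force": 35
}}

```text
time: 5.9
ee_pos: [529.3, 190.2, 121.5]
tool_rot: [0.725, 0.689, -0.0, -0.0]
contact_force: [-1.3, -0.8, 6.4]
width: 10.8
grasp_force: 35.1
```

Call:
{"api": "move_arm", "payload": {
  "increments": [
    {"delta_pos": [-0.002,0,0.012],"turn": 0,"grip": 0.005},
    {"delta_pos": [-0.004,0,0.024],"turn": 0,"grip": 0.005},
    {"delta_pos": [-0.004,0,0.036],"turn": 0,"grip": 0.005},
    {"delta_pos": [-0.004,0,0.048],"turn": 0,"grip": 0.005},
    {"delta_pos": [-0.003,0,0.06],"turn": 0,"grip": 0.005},
    {"delta_pos": [-0.001,0,0.072],"turn": 0,"grip": 0.005},
    {"delta_pos": [0.002,0,0.084],"turn": 0,"grip": 0.005},
    {"delta_pos": [0.005,0,0.095],"turn": 0,"grip": 0.005}
  ]
}}

```text
time: 6.57
ee_pos: [532.9, 189.9, 216.1]
tool_rot: [0.725, 0.689, -0.002, -0.001]
contact_force: [-3.5, 2.3, -4.7]
width: 10.8
grasp_force: 35.0
```

Call:
{"api": "move_arm", "payload": {
  "increments": [
    {"delta_pos": [0.004,0,0.011],"turn": 0,"grip": 0.005},
    {"delta_pos": [0.009,0,0.022],"turn": 0,"grip": 0.005},
    {"delta_pos": [0.015,-0.001,0.033],"turn": 0,"grip": 0.005},
    {"delta_pos": [0.022,-0.001,0.043],"turn": 0,"grip": 0.005},
    {"delta_pos": [0.029,-0.001,0.053],"turn": 0,"grip": 0.005},
    {"delta_pos": [0.037,-0.002,0.062],"turn": 0,"grip": 0.005},
    {"delta_pos": [0.044,-0.002,0.069],"turn": 0,"grip": 0.005},
    {"delta_pos": [0.052,-0.002,0.076],"turn": 0,"grip": 0.005},
    {"delta_pos": [0.059,-0.003,0.082],"turn": 0,"grip": 0.005},
    {"delta_pos": [0.062,-0.003,0.084],"turn": 0,"grip": 0.005}
  ]
}}

```text
time: 7.4
ee_pos: [592.3, 186.8, 303.4]
tool_rot: [0.724, 0.689, -0.005, -0.002]
contact_force: [-22.8, -3.9, 18.8]
width: 11.0
grasp_force: 35.0
```

Call:
{"api": "move_arm", "payload": {
  "increments": [
    {"delta_pos": [-0.003,0,-0.001],"turn": 0,"grip": 0.005},
    {"delta_pos": [-0.003,0,-0.001],"turn": 0,"grip": 0.03},
    {"delta_pos": [-0.003,0,-0.001],"turn": 0,"grip": 0.03},
    {"delta_pos": [-0.003,0,0.02],"turn": 0,"grip": 0.03},
    {"delta_pos": [-0.003,0,0.05],"turn": 0,"grip": 0.03},
    {"delta_pos": [-0.003,0,0.08],"turn": 0,"grip": 0.03},
    {"delta_pos": [-0.04,0,0.08],"turn": 0,"grip": 0.06},
    {"delta_pos": [-0.08,0,0.08],"turn": 0,"grip": 0.06},
    {"delta_pos": [-0.12,0,0.08],"turn": 0,"grip": 0.06}
  ]
}}

```text
time: 8.15
ee_pos: [476.9, 186.2, 380.0]
tool_rot: [0.725, 0.688, 0.001, 0.001]
contact_force: [0.2, -0.5, 1.5]
width: 48.0
grasp_force: 0.0
```

Run:
```python
from h import *
snap('side','side1')
s=monitor.get_state(); print(s['time'],s['ee_pos'],s['tool_rot'],s['qpos'],s['width'])
a=cv2.imread('pics/side1.png');cv2.imwrite('pics/c3.png',cv2.resize(a[100:300,180:450],None,fx=2.9,fy=2.9,interpolation=cv2.INTER_CUBIC))
```

```text
8.2 [468.5498363  187.88851475 379.58634784] [ 0.72289806  0.69094892 -0.00235256  0.00156556] [ 0.33896418  0.2052719  -0.90144872  1.71932431  0.17079427  1.3015764
 -0.64381254] 51.758978446928076
```

View pics/c3.png

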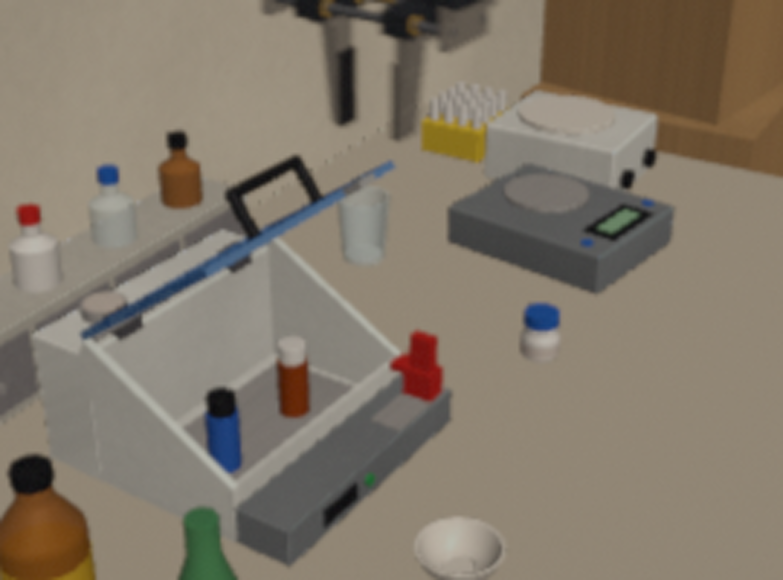

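The lid is open and the catch is aside. The front opening needs a tilted tool, so I'll find out whether a pose at the edge of reach can leave the tool tilted.

Call:
{"api": "move_arm", "payload": {
  "increments": [
    {"delta_pos": [0,-0.02,0.04],"turn": -1.3,"grip": 0.06},
    {"delta_pos": [0,-0.04,0.08],"turn": -1.3,"grip": 0.06},
    {"delta_pos": [0,-0.06,0.12],"turn": -1.3,"grip": 0.06},
    {"delta_pos": [0,-0.08,0.16],"turn": -1.3,"grip": 0.06},
    {"delta_pos": [0,-0.08,0.2],"turn": -1.3,"grip": 0.06},
    {"delta_pos": [0,-0.08,0.24],"turn": -1.3,"grip": 0.06},
    {"delta_pos": [0,-0.08,0.28],"turn": -1.3,"grip": 0.06},
    {"delta_pos": [0,-0.08,0.32],"turn": -1.3,"grip": 0.06},
    {"delta_pos": [0,-0.08,0.36],"turn": -1.3,"grip": 0.06},
    {"delta_pos": [0,-0.08,0.4],"turn": -1.3,"grip": 0.06}
  ]
}}

```text
time: 9.03
ee_pos: [479.1, 106.3, 645.1]
tool_rot: [0.956, 0.294, 0.007, 0.006]
contact_force: [0.9, 0.5, 0.1]
width: 59.8
grasp_force: 0.0
```

Run:
```python
from h import *
s=monitor.get_state(); print(s['time'],s['ee_pos'],s['tool_rot'],R.from_quat(s['tool_rot']).as_matrix().round(3),s['qpos'])
```

```text
9.0333 [479.05137888 106.30112945 645.11327477] [0.95565046 0.29436334 0.00715172 0.00559302] [[ 0.827  0.563  0.017]
 [ 0.563 -0.827 -0.006]
 [ 0.01   0.015 -1.   ]] [-0.19946641  0.06298272 -0.10259771  1.23512191  0.01828373  1.82950575
 -1.27020431]
```

Call:
{"api": "move_arm", "payload": {
  "increments": [
    {"delta_pos": [0,0,0],"turn": -0.12,"grip": 0.06},
    {"delta_pos": [0,0,0.0],"turn": -0.24,"grip": 0.06},
    {"delta_pos": [0,0,0],"turn": -0.38,"grip": 0.06},
    {"delta_pos": [0.0,0,0.04],"turn": -0.38,"grip": 0.06},
    {"delta_pos": [0.0,0,0.08],"turn": -0.38,"grip": 0.06},
    {"delta_pos": [0.0,0,0.12],"turn": -0.38,"grip": 0.06},
    {"delta_pos": [0.0,0,0.16],"turn": -0.38,"grip": 0.06},
    {"delta_pos": [0.0,0,0.2],"turn": -0.38,"grip": 0.06}
  ]
}}

```text
time: 9.7
ee_pos: [478.5, 106.2, 670.1]
tool_rot: [0.994, 0.11, 0.028, 0.003]
contact_force: [0.0, 0.8, 0.7]
width: 59.8
grasp_force: 0.0
```

```bash
cat > st.py <<'E'
from h import *
s=monitor.get_state(); M=R.from_quat(s['tool_rot']).as_matrix();z=M[:,2]
print(s['time'],s['ee_pos'].round(1),s['tool_rot'].round(4),'z',z.round(3),'y',M[:,1].round(3),'tilt',np.degrees(np.arccos(-z[2])).round(1),s['qpos'].round(3),s['width'].round(1) if hasattr(s['width'],'round') else s['width'],np.round(s['contact_force'],1))
E
python3 st.py
```

```text
9.7 [478.5 106.2 670.1] [0.9935 0.1102 0.0278 0.0031] z [ 0.056 -0.    -0.998] y [ 0.219 -0.976  0.012] tilt 3.2 [-0.966  0.017  0.698  1.233  0.004  1.842 -1.616] 59.76891671009295 [0.  0.8 0.7]
```

Call:
{"api": "move_arm", "payload": {
  "increments": [
    {"delta_pos": [0.0,0,0.3],"turn": 0,"grip": 0.06},
    {"delta_pos": [0.0,0,0.3],"turn": 0,"grip": 0.06},
    {"delta_pos": [0.0,0,0.3],"turn": 0,"grip": 0.06},
    {"delta_pos": [0.0,0,0.3],"turn": 0,"grip": 0.06},
    {"delta_pos": [0.0,0,0.3],"turn": 0,"grip": 0.06},
    {"delta_pos": [0.0,0,0.3],"turn": 0,"grip": 0.06}
  ]
}}

```text
time: 10.2
ee_pos: [480.9, 104.8, 693.7]
tool_rot: [0.993, 0.11, 0.053, -0.001]
contact_force: [-0.7, 0.3, -0.1]
width: 60.1
grasp_force: 0.0
```

```bash
python3 st.py
```

```text
10.2 [480.9 104.8 693.7] [ 9.925e-01  1.102e-01  5.290e-02 -7.000e-04] z [ 0.105  0.013 -0.994] y [ 0.219 -0.976  0.01 ] tilt 6.1 [-0.95   0.004  0.674  1.192  0.014  1.842 -1.622] 60.12666180317735 [-0.7  0.3 -0.1]
```

Call:
{"api": "move_arm", "payload": {
  "increments": [
    {"delta_pos": [0.0,0,-0.04],"turn": 0,"grip": 0.06},
    {"delta_pos": [0.0,0,-0.08],"turn": 0,"grip": 0.06},
    {"delta_pos": [0.0,0,-0.12],"turn": 0,"grip": 0.06},
    {"delta_pos": [0.0,0,-0.12],"turn": 0,"grip": 0.06}
  ]
}}

```text
time: 10.53
ee_pos: [476.7, 104.2, 563.8]
tool_rot: [0.993, 0.111, 0.044, 0.002]
contact_force: [1.0, -0.1, -1.2]
width: 60.0
grasp_force: 0.0
```

```bash
python3 st.py
```

```text
10.5333 [476.7 104.2 563.8] [0.9929 0.1109 0.044  0.0017] z [ 0.088  0.006 -0.996] y [ 0.22  -0.975  0.013] tilt 5.0 [-0.968 -0.07   0.635  1.531  0.064  1.582 -1.678] 59.99941136136062 [ 1.  -0.1 -1.2]
```

Tilt from out-of-reach pushes persists, so I can ratchet it up with short calls.

Call:
{"api": "move_arm", "payload": {
  "increments": [
    {"delta_pos": [0.03,0.006,0.04],"turn": 0,"grip": 0.06},
    {"delta_pos": [0.05,0.01,0.08],"turn": 0,"grip": 0.06},
    {"delta_pos": [0.07,0.015,0.12],"turn": 0,"grip": 0.06},
    {"delta_pos": [0.09,0.02,0.16],"turn": 0,"grip": 0.06}
  ]
}}

```text
time: 10.87
ee_pos: [556.7, 117.6, 695.2]
tool_rot: [0.992, 0.106, 0.064, 0.003]
contact_force: [0.8, -0.4, 0.2]
width: 60.0
grasp_force: 0.0
```

Call:
{"api": "move_arm", "payload": {
  "increments": [
    {"delta_pos": [0.2,0.04,0.2],"turn": 0,"grip": 0.06}
  ]
}}

```text
time: 10.95
ee_pos: [575.3, 125.8, 703.5]
tool_rot: [0.991, 0.11, 0.074, 0.0]
contact_force: [-0.9, 2.9, 0.1]
width: 60.2
grasp_force: 0.0
```

Call:
{"api": "move_arm", "payload": {
  "increments": [
    {"delta_pos": [0.2,0.04,0.2],"turn": 0,"grip": 0.06}
  ]
}}

```text
time: 11.03
ee_pos: [599.2, 131.2, 711.6]
tool_rot: [0.99, 0.112, 0.088, -0.003]
contact_force: [-0.4, 0.1, -0.6]
width: 60.2
grasp_force: 0.0
```

Call:
{"api": "move_arm", "payload": {
  "increments": [
    {"delta_pos": [0.2,0.04,0.2],"turn": 0,"grip": 0.06}
  ]
}}

```text
time: 11.12
ee_pos: [622.3, 134.6, 719.3]
tool_rot: [0.989, 0.111, 0.102, -0.004]
contact_force: [-0.2, 0.3, -0.4]
width: 60.1
grasp_force: 0.0
```

Call:
{"api": "move_arm", "payload": {
  "increments": [
    {"delta_pos": [0.2,0.04,0.2],"turn": 0,"grip": 0.06}
  ]
}}

```text
time: 11.2
ee_pos: [644.2, 138.5, 727.1]
tool_rot: [0.987, 0.111, 0.117, -0.005]
contact_force: [-0.2, 0.6, 0.6]
width: 60.2
grasp_force: 0.0
```

```bash
python3 st.py
```

```text
11.2 [644.2 138.5 727.1] [ 0.9869  0.1111  0.1168 -0.0049] z [ 0.229  0.036 -0.973] y [ 0.22  -0.975  0.016] tilt 13.4 [-0.426  0.337  0.279  0.738 -0.09   1.843 -1.554] 60.16677286831918 [-0.2  0.6  0.6]
```

Call:
{"api": "move_arm", "payload": {
  "increments": [
    {"delta_pos": [0.05,0.02,0.3],"turn": 0,"grip": 0.06}
  ]
}}

```text
time: 11.28
ee_pos: [645.5, 140.2, 738.5]
tool_rot: [0.985, 0.111, 0.129, -0.005]
contact_force: [-1.1, 0.2, -2.0]
width: 59.9
grasp_force: 0.0
```

Call:
{"api": "move_arm", "payload": {
  "increments": [
    {"delta_pos": [0.05,0.02,0.3],"turn": 0,"grip": 0.06}
  ]
}}

```text
time: 11.37
ee_pos: [642.4, 140.7, 759.0]
tool_rot: [0.983, 0.111, 0.148, -0.007]
contact_force: [-0.1, -0.0, 0.4]
width: 60.1
grasp_force: 0.0
```

Call:
{"api": "move_arm", "payload": {
  "increments": [
    {"delta_pos": [0.0,0.01,0.3],"turn": 0,"grip": 0.06}
  ]
}}

```text
time: 11.45
ee_pos: [634.3, 140.3, 778.2]
tool_rot: [0.98, 0.111, 0.164, -0.009]
contact_force: [0.0, 0.8, -0.4]
width: 59.9
grasp_force: 0.0
```

Call:
{"api": "move_arm", "payload": {
  "increments": [
    {"delta_pos": [0.0,0.01,0.3],"turn": 0,"grip": 0.06}
  ]
}}

```text
time: 11.53
ee_pos: [625.6, 139.5, 798.0]
tool_rot: [0.977, 0.111, 0.181, -0.011]
contact_force: [-0.1, -0.1, 0.9]
width: 60.2
grasp_force: 0.0
```

Call:
{"api": "move_arm", "payload": {
  "increments": [
    {"delta_pos": [0.0,0.01,0.3],"turn": 0,"grip": 0.06}
  ]
}}

```text
time: 11.62
ee_pos: [617.7, 139.0, 816.6]
tool_rot: [0.974, 0.11, 0.197, -0.013]
contact_force: [-0.4, 1.0, -0.0]
width: 59.9
grasp_force: 0.0
```

Call:
{"api": "move_arm", "payload": {
  "increments": [
    {"delta_pos": [0.0,0.01,0.3],"turn": 0,"grip": 0.06}
  ]
}}

```text
time: 11.7
ee_pos: [610.7, 138.6, 834.2]
tool_rot: [0.971, 0.11, 0.213, -0.015]
contact_force: [-0.1, -0.2, -0.1]
width: 60.0
grasp_force: 0.0
```

```bash
python3 st.py
```

```text
11.7 [610.7 138.6 834.2] [ 0.9708  0.1103  0.2127 -0.0145] z [ 0.41   0.075 -0.909] y [ 0.22  -0.975  0.019] tilt 24.6 [-0.501  0.262  0.366  0.621 -0.103  1.842 -1.561] 59.95327424997825 [-0.1 -0.2 -0.1]
```

Call:
{"api": "move_arm", "payload": {
  "increments": [
    {"delta_pos": [0.0,0.01,0.3],"turn": 0,"grip": 0.06}
  ]
}}

```text
time: 11.78
ee_pos: [604.4, 138.4, 851.1]
tool_rot: [0.967, 0.11, 0.228, -0.016]
contact_force: [0.0, -0.3, -0.8]
width: 60.0
grasp_force: 0.0
```

Call:
{"api": "move_arm", "payload": {
  "increments": [
    {"delta_pos": [0.0,0.01,0.3],"turn": 0,"grip": 0.06}
  ]
}}

```text
time: 11.87
ee_pos: [598.4, 138.2, 867.7]
tool_rot: [0.963, 0.11, 0.243, -0.018]
contact_force: [-0.3, 0.2, -0.1]
width: 60.0
grasp_force: 0.0
```

Call:
{"api": "move_arm", "payload": {
  "increments": [
    {"delta_pos": [0.0,0.01,0.3],"turn": 0,"grip": 0.06}
  ]
}}

```text
time: 11.95
ee_pos: [592.7, 138.0, 884.0]
tool_rot: [0.959, 0.11, 0.259, -0.019]
contact_force: [0.2, 0.0, -0.7]
width: 60.4
grasp_force: 0.0
```

Call:
{"api": "move_arm", "payload": {
  "increments": [
    {"delta_pos": [0.0,0.01,0.3],"turn": 0,"grip": 0.06}
  ]
}}

```text
time: 12.03
ee_pos: [587.1, 137.8, 900.2]
tool_rot: [0.955, 0.109, 0.274, -0.021]
contact_force: [0.3, -0.2, -0.4]
width: 60.0
grasp_force: 0.0
```

Call:
{"api": "move_arm", "payload": {
  "increments": [
    {"delta_pos": [0.0,0.01,0.3],"turn": 0,"grip": 0.06}
  ]
}}

```text
time: 12.12
ee_pos: [581.3, 137.5, 916.3]
tool_rot: [0.951, 0.109, 0.29, -0.023]
contact_force: [-0.3, -1.0, -0.6]
width: 59.4
grasp_force: 0.0
```

Call:
{"api": "move_arm", "payload": {
  "increments": [
    {"delta_pos": [0.0,0.01,0.3],"turn": 0,"grip": 0.06}
  ]
}}

```text
time: 12.2
ee_pos: [575.6, 137.2, 932.2]
tool_rot: [0.946, 0.108, 0.305, -0.024]
contact_force: [0.3, -0.2, 0.1]
width: 60.3
grasp_force: 0.0
```

Call:
{"api": "move_arm", "payload": {
  "increments": [
    {"delta_pos": [0.0,0.01,0.3],"turn": 0,"grip": 0.06}
  ]
}}

```text
time: 12.28
ee_pos: [569.9, 136.9, 947.7]
tool_rot: [0.941, 0.108, 0.32, -0.026]
contact_force: [0.1, -0.1, 0.3]
width: 60.2
grasp_force: 0.0
```

Call:
{"api": "move_arm", "payload": {
  "increments": [
    {"delta_pos": [0.0,0.01,0.3],"turn": 0,"grip": 0.06}
  ]
}}

```text
time: 12.37
ee_pos: [564.2, 136.5, 963.0]
tool_rot: [0.936, 0.108, 0.335, -0.028]
contact_force: [0.6, -0.3, 0.1]
width: 59.7
grasp_force: 0.0
```

```bash
python3 st.py
```

```text
12.3667 [564.2 136.5 963. ] [ 0.9356  0.1075  0.3351 -0.0276] z [ 0.621  0.124 -0.774] y [ 0.22  -0.975  0.02 ] tilt 39.3 [-0.582  0.214  0.489  0.417 -0.142  1.842 -1.568] 59.72638466242789 [ 0.6 -0.3  0.1]
```

Call:
{"api": "move_arm", "payload": {
  "increments": [
    {"delta_pos": [-0.01,0,-0.04],"turn": -0.05,"grip": 0.06},
    {"delta_pos": [-0.03,0,-0.075],"turn": -0.1,"grip": 0.06},
    {"delta_pos": [-0.05,-0.005,-0.11],"turn": -0.18,"grip": 0.06},
    {"delta_pos": [-0.06,-0.005,-0.15],"turn": -0.18,"grip": 0.06},
    {"delta_pos": [-0.07,-0.005,-0.19],"turn": -0.18,"grip": 0.06},
    {"delta_pos": [-0.08,-0.005,-0.23],"turn": -0.18,"grip": 0.06},
    {"delta_pos": [-0.09,-0.005,-0.27],"turn": -0.18,"grip": 0.06},
    {"delta_pos": [-0.099,-0.005,-0.31],"turn": -0.18,"grip": 0.06},
    {"delta_pos": [-0.099,-0.005,-0.35],"turn": -0.18,"grip": 0.06},
    {"delta_pos": [-0.099,-0.005,-0.39],"turn": -0.18,"grip": 0.06}
  ]
}}

```text
time: 13.2
ee_pos: [470.3, 133.3, 660.5]
tool_rot: [0.942, 0.026, 0.336, 0.001]
contact_force: [-1.2, -0.4, 0.6]
width: 59.9
grasp_force: 0.0
```

```bash
python3 st.py
```

```text
13.2 [470.3 133.3 660.5] [0.9416 0.0261 0.3357 0.0013] z [ 0.632  0.015 -0.775] y [ 0.048 -0.999  0.02 ] tilt 39.2 [-0.454 -0.308 -0.06   1.672  0.311  1.173 -2.064] 59.89715223399518 [-1.2 -0.4  0.6]
```

Call:
{"api": "move_arm", "payload": {
  "increments": [
    {"delta_pos": [0,0,-0.04],"turn": 0,"grip": 0.06},
    {"delta_pos": [0,0,-0.08],"turn": 0,"grip": 0.06},
    {"delta_pos": [0,0,-0.12],"turn": 0,"grip": 0.06},
    {"delta_pos": [0,0,-0.16],"turn": 0,"grip": 0.06},
    {"delta_pos": [0,0,-0.2],"turn": 0,"grip": 0.06},
    {"delta_pos": [0,0,-0.24],"turn": 0,"grip": 0.06},
    {"delta_pos": [0,0,-0.28],"turn": 0,"grip": 0.06},
    {"delta_pos": [0,0,-0.32],"turn": 0,"grip": 0.06},
    {"delta_pos": [0,0,-0.36],"turn": 0,"grip": 0.06},
    {"delta_pos": [0,0,-0.4],"turn": 0,"grip": 0.06}
  ]
}}

```text
time: 14.03
ee_pos: [471.2, 130.4, 275.6]
tool_rot: [0.942, 0.024, 0.335, 0.005]
contact_force: [0.2, -0.6, 0.1]
width: 60.0
grasp_force: 0.0
```

```bash
python3 st.py
```

```text
14.0333 [471.2 130.4 275.6] [0.9417 0.0242 0.3354 0.0055] z [ 0.632  0.006 -0.775] y [ 0.042 -0.999  0.027] tilt 39.2 [-0.021 -0.082 -0.487  2.363  0.879  0.361 -2.796] 59.98930009248466 [ 0.2 -0.6  0.1]
```

Call:
{"api": "move_arm", "payload": {
  "increments": [
    {"delta_pos": [0,0.001,-0.03],"turn": 0,"grip": 0.06},
    {"delta_pos": [0.005,0.002,-0.055],"turn": 0,"grip": 0.06},
    {"delta_pos": [0.02,0.002,-0.075],"turn": 0,"grip": 0.06},
    {"delta_pos": [0.039,0.002,-0.097],"turn": 0,"grip": 0.06},
    {"delta_pos": [0.039,0.002,-0.097],"turn": 0,"grip": 0.06},
    {"delta_pos": [0.039,0.002,-0.097],"turn": 0,"grip": 0.06}
  ]
}}

```text
time: 14.53
ee_pos: [494.1, 117.1, 244.1]
tool_rot: [0.946, 0.022, 0.323, -0.001]
contact_force: [1.0, 0.2, 0.2]
width: 60.0
grasp_force: 0.0
```

```bash
python3 st.py
python3 - <<'E'
from h import *
snap('side','side2');snap('wrist','w2')
a=cv2.imread('pics/side2.png')[60:300,180:500];b=cv2.imread('pics/w2.png')[0:240,160:480]
cv2.imwrite('pics/c4.png',cv2.resize(np.vstack([a,b]),None,fx=1.25,fy=1.25,interpolation=cv2.INTER_CUBIC))
E
```

```text
14.5333 [494.1 117.1 244.1] [ 0.9462  0.022   0.3228 -0.0015] z [ 0.611  0.017 -0.792] y [ 0.043 -0.999  0.011] tilt 37.7 [-0.321 -0.003 -0.131  2.374  1.027  0.298 -2.903] 60.007931360719695 [1.  0.2 0.2]
```

View pics/c4.png

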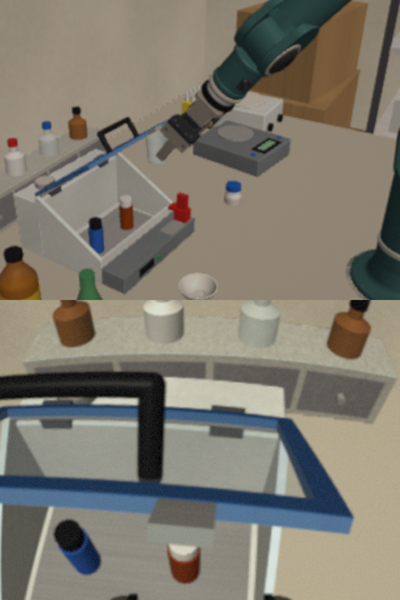

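The wrist needs its flipped branch (j5 near π) for this tilt, so j7 has to start half a turn over. I'll back out and turn half round. The tool will then lean inward, and I'll ratchet the tilt outward again.

Call:
{"api": "move_arm", "payload": {
  "increments": [
    {"delta_pos": [-0.02,-0.01,0.035],"turn": 0,"grip": 0.06},
    {"delta_pos": [-0.03,-0.03,0.07],"turn": 0,"grip": 0.06},
    {"delta_pos": [-0.03,-0.06,0.1],"turn": 0,"grip": 0.06},
    {"delta_pos": [-0.03,-0.1,0.11],"turn": 0.1,"grip": 0.06},
    {"delta_pos": [-0.02,-0.14,0.11],"turn": 0.22,"grip": 0.06},
    {"delta_pos": [0,-0.15,0.11],"turn": 0.34,"grip": 0.06},
    {"delta_pos": [0,-0.15,0.11],"turn": 0.46,"grip": 0.06},
    {"delta_pos": [0,-0.15,0.11],"turn": 0.58,"grip": 0.06},
    {"delta_pos": [0,-0.15,0.11],"turn": 0.7,"grip": 0.06},
    {"delta_pos": [0,-0.15,0.11],"turn": 0.82,"grip": 0.06}
  ]
}}

```text
time: 15.47
ee_pos: [488.6, -18.2, 349.9]
tool_rot: [0.934, 0.18, 0.306, -0.047]
contact_force: [-0.0, 0.7, -0.4]
width: 60.0
grasp_force: 0.0
```

```bash
python3 st.py
```

```text
15.4667 [488.6 -18.2 349.9] [ 0.9336  0.1797  0.3065 -0.047 ] z [ 0.555  0.198 -0.808] y [ 0.364 -0.931  0.022] tilt 36.1 [-0.617 -0.295  0.637  2.266 -0.109  0.528 -1.061] 59.972100055475316 [-0.   0.7 -0.4]
```

Call:
{"api": "move_arm", "payload": {
  "increments": [
    {"delta_pos": [0.01,0,0],"turn": 1.2,"grip": 0.06},
    {"delta_pos": [0.01,0,0],"turn": 1.2,"grip": 0.06},
    {"delta_pos": [0.01,0,0],"turn": 1.2,"grip": 0.06},
    {"delta_pos": [0.01,0,0],"turn": 1.2,"grip": 0.06},
    {"delta_pos": [0.01,0,0],"turn": 1.2,"grip": 0.06},
    {"delta_pos": [0.01,0,0],"turn": 1.2,"grip": 0.06},
    {"delta_pos": [0.01,0,0],"turn": 1.2,"grip": 0.06},
    {"delta_pos": [0.01,0,0],"turn": 1.2,"grip": 0.06},
    {"delta_pos": [0.01,0,0],"turn": 1.2,"grip": 0.06},
    {"delta_pos": [0.01,0,0],"turn": 1.2,"grip": 0.06}
  ]
}}

```text
time: 16.3
ee_pos: [459.7, -1.6, 371.0]
tool_rot: [0.686, 0.664, 0.234, -0.185]
contact_force: [0.2, -0.2, -0.7]
width: 60.2
grasp_force: 0.0
```

```bash
python3 st.py
```

```text
16.3 [459.7  -1.6 371. ] [ 0.6856  0.6641  0.234  -0.1848] z [ 0.075  0.564 -0.822] y [ 0.997 -0.05   0.057] tilt 34.7 [-1.384 -0.308  1.538  1.984 -0.321  1.198  0.241] 60.17385977110121 [ 0.2 -0.2 -0.7]
```

Call:
{"api": "move_arm", "payload": {
  "increments": [
    {"delta_pos": [0.01,0,0],"turn": 1.2,"grip": 0.06},
    {"delta_pos": [0.01,0,0],"turn": 1.2,"grip": 0.06},
    {"delta_pos": [0.01,0,0],"turn": 1.2,"grip": 0.06},
    {"delta_pos": [0.01,0,0],"turn": 1.2,"grip": 0.06},
    {"delta_pos": [0.01,0,0],"turn": 1.2,"grip": 0.06},
    {"delta_pos": [0.01,0,0],"turn": 1.2,"grip": 0.06},
    {"delta_pos": [0.01,0,0],"turn": 1.2,"grip": 0.06},
    {"delta_pos": [0.01,0,0],"turn": 1.2,"grip": 0.06},
    {"delta_pos": [0.01,0,0],"turn": 1.2,"grip": 0.06},
    {"delta_pos": [0.01,0,0],"turn": 1.2,"grip": 0.06}
  ]
}}

```text
time: 17.13
ee_pos: [375.9, 14.8, 406.5]
tool_rot: [0.248, 0.937, 0.107, -0.221]
contact_force: [0.1, 0.7, 0.5]
width: 60.2
grasp_force: 0.0
```

```bash
python3 st.py
```

```text
17.1333 [375.9  14.8 406.5] [ 0.2481  0.9371  0.107  -0.2208] z [-0.361  0.31  -0.88 ] y [0.512 0.854 0.091] tilt 28.4 [-1.625 -0.308  1.538  1.859 -0.059  1.632  0.917] 60.213950010556 [0.1 0.7 0.5]
```

Call:
{"api": "move_arm", "payload": {
  "increments": [
    {"delta_pos": [0.04,0,0],"turn": 0.1,"grip": 0.06},
    {"delta_pos": [0.08,0,-0.01],"turn": 0.2,"grip": 0.06},
    {"delta_pos": [0.12,0,-0.02],"turn": 0.3,"grip": 0.06},
    {"delta_pos": [0.16,-0.01,-0.03],"turn": 0.4,"grip": 0.06},
    {"delta_pos": [0.2,-0.01,-0.04],"turn": 0.5,"grip": 0.06},
    {"delta_pos": [0.22,-0.02,-0.05],"turn": 0.6,"grip": 0.06},
    {"delta_pos": [0.22,-0.03,-0.05],"turn": 0.7,"grip": 0.06},
    {"delta_pos": [0.22,-0.03,-0.05],"turn": 0.7,"grip": 0.06}
  ]
}}

```text
time: 17.8
ee_pos: [365.8, 5.5, 427.6]
tool_rot: [-0.089, 0.97, 0.023, -0.226]
contact_force: [-0.8, 0.6, 0.0]
width: 60.3
grasp_force: 0.0
```

```bash
python3 st.py
```

```text
17.8 [365.8   5.5 427.6] [-0.0891  0.9697  0.0229 -0.2264] z [-0.443  0.004 -0.896] y [-0.162  0.983  0.085] tilt 26.3 [-1.809 -0.307  1.537  1.799  0.157  1.795  1.412] 60.29542308971855 [-0.8  0.6  0. ]
```

Call:
{"api": "move_arm", "payload": {
  "increments": [
    {"delta_pos": [0.3,0,0.1],"turn": 0,"grip": 0.06}
  ]
}}

```text
time: 17.88
ee_pos: [377.1, 3.4, 445.5]
tool_rot: [-0.085, 0.972, 0.022, -0.218]
contact_force: [0.3, 0.6, -0.4]
width: 59.6
grasp_force: 0.0
```

Call:
{"api": "move_arm", "payload": {
  "increments": [
    {"delta_pos": [0.3,0,0.1],"turn": 0,"grip": 0.06}
  ]
}}

```text
time: 17.97
ee_pos: [391.0, 3.6, 464.6]
tool_rot: [-0.084, 0.975, 0.022, -0.203]
contact_force: [-2.1, -0.5, 1.0]
width: 59.7
grasp_force: 0.0
```

Call:
{"api": "move_arm", "payload": {
  "increments": [
    {"delta_pos": [0.3,0,0.1],"turn": 0,"grip": 0.06}
  ]
}}

```text
time: 18.05
ee_pos: [403.7, 4.7, 475.8]
tool_rot: [-0.084, 0.979, 0.023, -0.186]
contact_force: [-0.1, 0.4, 0.3]
width: 60.4
grasp_force: 0.0
```

Call:
{"api": "move_arm", "payload": {
  "increments": [
    {"delta_pos": [0.3,0,0.1],"turn": 0,"grip": 0.06}
  ]
}}

```text
time: 18.13
ee_pos: [414.5, 5.3, 486.1]
tool_rot: [-0.084, 0.981, 0.022, -0.171]
contact_force: [-0.6, -0.2, 0.3]
width: 60.0
grasp_force: 0.0
```

Call:
{"api": "move_arm", "payload": {
  "increments": [
    {"delta_pos": [0.3,0,0.1],"turn": 0,"grip": 0.06}
  ]
}}

```text
time: 18.22
ee_pos: [425.1, 5.8, 496.8]
tool_rot: [-0.084, 0.984, 0.022, -0.157]
contact_force: [0.7, -0.6, 0.7]
width: 60.3
grasp_force: 0.0
```

Call:
{"api": "move_arm", "payload": {
  "increments": [
    {"delta_pos": [0.3,0,0.1],"turn": 0,"grip": 0.06}
  ]
}}

```text
time: 18.3
ee_pos: [435.4, 6.1, 507.6]
tool_rot: [-0.084, 0.986, 0.022, -0.142]
contact_force: [-0.4, -0.4, -0.7]
width: 59.9
grasp_force: 0.0
```

```bash
python3 st.py
```

```text
18.3 [435.4   6.1 507.6] [-0.0839  0.9861  0.0219 -0.1418] z [-0.283  0.019 -0.959] y [-0.159  0.985  0.067] tilt 16.5 [-1.858 -0.308  1.541  1.576  0.197  1.841  1.408] 59.9303237142964 [-0.4 -0.4 -0.7]
```

Call:
{"api": "move_arm", "payload": {
  "increments": [
    {"delta_pos": [0.3,0,0.2],"turn": 0,"grip": 0.06},
    {"delta_pos": [0.3,0,0.2],"turn": 0,"grip": 0.06}
  ]
}}

```text
time: 18.47
ee_pos: [451.0, 8.7, 526.1]
tool_rot: [-0.083, 0.989, 0.024, -0.118]
contact_force: [-0.1, 0.5, 0.4]
width: 60.2
grasp_force: 0.0
```

Call:
{"api": "move_arm", "payload": {
  "increments": [
    {"delta_pos": [0.3,0,0.2],"turn": 0,"grip": 0.06},
    {"delta_pos": [0.3,0,0.2],"turn": 0,"grip": 0.06}
  ]
}}

```text
time: 18.63
ee_pos: [464.8, 10.9, 543.7]
tool_rot: [-0.083, 0.992, 0.025, -0.097]
contact_force: [0.5, -0.6, 0.2]
width: 59.9
grasp_force: 0.0
```

Call:
{"api": "move_arm", "payload": {
  "increments": [
    {"delta_pos": [0.3,0,0.2],"turn": 0,"grip": 0.06},
    {"delta_pos": [0.3,0,0.2],"turn": 0,"grip": 0.06}
  ]
}}

```text
time: 18.8
ee_pos: [477.9, 12.7, 561.8]
tool_rot: [-0.083, 0.993, 0.026, -0.075]
contact_force: [-0.2, -0.0, -0.2]
width: 60.1
grasp_force: 0.0
```

Call:
{"api": "move_arm", "payload": {
  "increments": [
    {"delta_pos": [0.3,0,0.2],"turn": 0,"grip": 0.06},
    {"delta_pos": [0.3,0,0.2],"turn": 0,"grip": 0.06}
  ]
}}

```text
time: 18.97
ee_pos: [490.2, 14.3, 580.2]
tool_rot: [-0.083, 0.995, 0.027, -0.053]
contact_force: [0.3, 0.3, 0.1]
width: 59.8
grasp_force: 0.0
```

Call:
{"api": "move_arm", "payload": {
  "increments": [
    {"delta_pos": [0.3,0,0.2],"turn": 0,"grip": 0.06},
    {"delta_pos": [0.3,0,0.2],"turn": 0,"grip": 0.06}
  ]
}}

```text
time: 19.13
ee_pos: [501.5, 15.6, 598.7]
tool_rot: [-0.082, 0.996, 0.028, -0.031]
contact_force: [-0.4, 1.0, -0.1]
width: 60.1
grasp_force: 0.0
```

```bash
python3 st.py
```

```text
19.1333 [501.5  15.6 598.7] [-0.0825  0.9957  0.0281 -0.0313] z [-0.067  0.051 -0.996] y [-0.163  0.985  0.061] tilt 4.8 [-1.927 -0.307  1.544  1.345  0.243  1.841  1.407] 60.106553248154974 [-0.4  1.  -0.1]
```

Call:
{"api": "move_arm", "payload": {
  "increments": [
    {"delta_pos": [0.4,0.05,0.1],"turn": 0,"grip": 0.06}
  ]
}}

```text
time: 19.22
ee_pos: [507.2, 19.1, 607.6]
tool_rot: [-0.081, 0.996, 0.026, -0.021]
contact_force: [0.8, -0.8, -0.3]
width: 59.9
grasp_force: 0.0
```

Call:
{"api": "move_arm", "payload": {
  "increments": [
    {"delta_pos": [0.4,0.05,0.1],"turn": 0,"grip": 0.06}
  ]
}}

```text
time: 19.3
ee_pos: [513.1, 24.2, 618.1]
tool_rot: [-0.082, 0.996, 0.024, -0.008]
contact_force: [-0.2, 0.9, -0.2]
width: 60.0
grasp_force: 0.0
```

Call:
{"api": "move_arm", "payload": {
  "increments": [
    {"delta_pos": [0.4,0.05,0.1],"turn": 0,"grip": 0.06}
  ]
}}

```text
time: 19.38
ee_pos: [518.5, 28.7, 628.3]
tool_rot: [-0.082, 0.996, 0.022, 0.004]
contact_force: [0.2, -0.1, 0.3]
width: 60.0
grasp_force: 0.0
```

Call:
{"api": "move_arm", "payload": {
  "increments": [
    {"delta_pos": [0.4,0.05,0.1],"turn": 0,"grip": 0.06}
  ]
}}

```text
time: 19.47
ee_pos: [523.7, 32.5, 638.1]
tool_rot: [-0.082, 0.996, 0.021, 0.015]
contact_force: [0.1, -0.4, -0.2]
width: 59.7
grasp_force: 0.0
```

Call:
{"api": "move_arm", "payload": {
  "increments": [
    {"delta_pos": [0.4,0.05,0.1],"turn": 0,"grip": 0.06}
  ]
}}

```text
time: 19.55
ee_pos: [528.5, 35.9, 647.7]
tool_rot: [-0.082, 0.996, 0.019, 0.026]
contact_force: [-0.8, -0.1, 0.2]
width: 60.5
grasp_force: 0.0
```

Call:
{"api": "move_arm", "payload": {
  "increments": [
    {"delta_pos": [0.4,0.05,0.1],"turn": 0,"grip": 0.06}
  ]
}}

```text
time: 19.63
ee_pos: [533.1, 38.9, 656.9]
tool_rot: [-0.081, 0.996, 0.017, 0.037]
contact_force: [1.5, 0.4, -0.5]
width: 60.3
grasp_force: 0.0
```

```bash
python3 st.py
```

```text
19.6333 [533.1  38.9 656.9] [-0.0814  0.9958  0.0172  0.0371] z [ 0.071  0.04  -0.997] y [-0.163  0.986  0.028] tilt 4.7 [-2.026 -0.307  1.545  1.209  0.315  1.842  1.364] 60.34764774608726 [ 1.5  0.4 -0.5]
```

Call:
{"api": "move_arm", "payload": {
  "increments": [
    {"delta_pos": [0.02,0,-0.03],"turn": 0,"grip": 0.06},
    {"delta_pos": [0.04,0,-0.06],"turn": 0,"grip": 0.06},
    {"delta_pos": [0.06,0,-0.09],"turn": 0,"grip": 0.06},
    {"delta_pos": [0.08,0,-0.12],"turn": 0,"grip": 0.06},
    {"delta_pos": [0.1,0,-0.15],"turn": 0,"grip": 0.06},
    {"delta_pos": [0.12,0,-0.18],"turn": 0,"grip": 0.06},
    {"delta_pos": [0.15,0,-0.2],"turn": 0,"grip": 0.06},
    {"delta_pos": [0.18,0,-0.2],"turn": 0,"grip": 0.06},
    {"delta_pos": [0.2,0,-0.2],"turn": 0,"grip": 0.06},
    {"delta_pos": [0.2,0,-0.2],"turn": 0,"grip": 0.06}
  ]
}}

```text
time: 20.47
ee_pos: [553.7, 32.8, 486.1]
tool_rot: [-0.081, 0.995, 0.016, 0.054]
contact_force: [0.1, -0.4, -0.0]
width: 59.9
grasp_force: 0.0
```

```bash
python3 st.py
```

```text
20.4667 [553.7  32.8 486.1] [-0.0809  0.9951  0.0164  0.0538] z [ 0.104  0.041 -0.994] y [-0.163  0.986  0.024] tilt 6.4 [-1.893 -0.307  1.545  1.599  0.304  1.439  1.378] 59.908894763616914 [ 0.1 -0.4 -0. ]
```

Call:
{"api": "move_arm", "payload": {
  "increments": [
    {"delta_pos": [-0.01,0.04,0],"turn": 0,"grip": 0.06},
    {"delta_pos": [-0.02,0.08,0],"turn": 0,"grip": 0.06},
    {"delta_pos": [-0.03,0.12,0],"turn": 0,"grip": 0.06},
    {"delta_pos": [-0.04,0.16,0],"turn": 0,"grip": 0.06},
    {"delta_pos": [-0.05,0.2,0],"turn": 0,"grip": 0.06},
    {"delta_pos": [-0.05,0.24,0],"turn": 0,"grip": 0.06},
    {"delta_pos": [-0.05,0.28,0],"turn": 0,"grip": 0.06},
    {"delta_pos": [-0.05,0.32,0],"turn": 0,"grip": 0.06},
    {"delta_pos": [-0.05,0.35,0],"turn": 0,"grip": 0.06}
  ]
}}

```text
time: 21.22
ee_pos: [457.2, 332.6, 492.8]
tool_rot: [-0.083, 0.994, 0.025, 0.067]
contact_force: [0.6, 0.3, 0.1]
width: 59.8
grasp_force: 0.0
```

```bash
python3 st.py
```

```text
21.2167 [457.2 332.6 492.8] [-0.0825  0.994   0.0252  0.0669] z [ 0.129  0.061 -0.99 ] y [-0.167  0.985  0.039] tilt 8.2 [-2.5   -0.306  1.544  1.587  0.377  1.439  0.772] 59.79452297864553 [0.6 0.3 0.1]
```

Call:
{"api": "move_arm", "payload": {
  "increments": [
    {"delta_pos": [-0.035,0.02,0],"turn": 0.08,"grip": 0.06},
    {"delta_pos": [-0.07,0.04,0],"turn": 0.16,"grip": 0.06},
    {"delta_pos": [-0.11,0.06,0],"turn": 0.24,"grip": 0.06},
    {"delta_pos": [-0.15,0.075,0],"turn": 0.32,"grip": 0.06},
    {"delta_pos": [-0.19,0.09,0],"turn": 0.4,"grip": 0.06},
    {"delta_pos": [-0.23,0.105,0],"turn": 0.48,"grip": 0.06},
    {"delta_pos": [-0.27,0.12,0],"turn": 0.56,"grip": 0.06},
    {"delta_pos": [-0.31,0.135,0],"turn": 0.64,"grip": 0.06},
    {"delta_pos": [-0.35,0.145,0],"turn": 0.72,"grip": 0.06},
    {"delta_pos": [-0.39,0.155,0],"turn": 0.8,"grip": 0.06}
  ]
}}

```text
time: 22.05
ee_pos: [73.6, 483.7, 492.4]
tool_rot: [-0.464, 0.883, 0.049, 0.052]
contact_force: [-0.2, 0.3, 0.3]
width: 60.6
grasp_force: 0.0
```

```bash
python3 st.py
```

```text
22.05 [ 73.6 483.7 492.4] [-0.4637  0.8831  0.049   0.0516] z [ 0.046  0.134 -0.99 ] y [-0.824  0.565  0.039] tilt 8.2 [-2.483 -0.163  0.862  1.725  0.179  1.393  0.898] 60.568443954688846 [-0.2  0.3  0.3]
```

Call:
{"api": "move_arm", "payload": {
  "increments": [
    {"delta_pos": [-0.04,0.0,0],"turn": 0.08,"grip": 0.06},
    {"delta_pos": [-0.08,0.0,0],"turn": 0.16,"grip": 0.06},
    {"delta_pos": [-0.12,0.0,0],"turn": 0.24,"grip": 0.06},
    {"delta_pos": [-0.16,0.0,0],"turn": 0.32,"grip": 0.06},
    {"delta_pos": [-0.2,0,0],"turn": 0.4,"grip": 0.06},
    {"delta_pos": [-0.24,-0.01,0],"turn": 0.48,"grip": 0.06},
    {"delta_pos": [-0.28,-0.02,0],"turn": 0.56,"grip": 0.06},
    {"delta_pos": [-0.32,-0.03,-0.02],"turn": 0.64,"grip": 0.06},
    {"delta_pos": [-0.36,-0.04,-0.04],"turn": 0.72,"grip": 0.06},
    {"delta_pos": [-0.4,-0.05,-0.06],"turn": 0.8,"grip": 0.06}
  ]
}}

```text
time: 22.88
ee_pos: [-315.9, 435.0, 437.1]
tool_rot: [0.771, -0.633, -0.065, -0.028]
contact_force: [-0.6, 0.5, 0.9]
width: 60.1
grasp_force: 0.0
```

```bash
python3 st.py
```

```text
22.8833 [-315.9  435.   437.1] [ 0.7712 -0.6326 -0.0653 -0.0284] z [-0.065  0.126 -0.99 ] y [-0.979 -0.198  0.039] tilt 8.2 [-2.509  0.043  0.24   1.708  0.023  1.252  1.063] 60.14779589190473 [-0.6  0.5  0.9]
```

Call:
{"api": "move_arm", "payload": {
  "increments": [
    {"delta_pos": [0.03,0.025,0.0],"turn": -0.05,"grip": 0.06},
    {"delta_pos": [0.065,0.045,0.0],"turn": -0.1,"grip": 0.06},
    {"delta_pos": [0.1,0.065,0.0],"turn": -0.15,"grip": 0.06},
    {"delta_pos": [0.135,0.085,0.0],"turn": -0.2,"grip": 0.06},
    {"delta_pos": [0.17,0.1,0.0],"turn": -0.25,"grip": 0.06},
    {"delta_pos": [0.21,0.115,0.0],"turn": -0.3,"grip": 0.06},
    {"delta_pos": [0.25,0.125,0.0],"turn": -0.35,"grip": 0.06},
    {"delta_pos": [0.29,0.13,0.0],"turn": -0.4,"grip": 0.06},
    {"delta_pos": [0.33,0.135,0.0],"turn": -0.46,"grip": 0.06},
    {"delta_pos": [0.37,0.135,0.0],"turn": -0.52,"grip": 0.06}
  ]
}}

```text
time: 23.72
ee_pos: [58.3, 571.6, 437.5]
tool_rot: [-0.58, 0.812, 0.055, 0.045]
contact_force: [0.4, -0.6, 0.4]
width: 59.6
grasp_force: 0.0
```

Call:
{"api": "move_arm", "payload": {
  "increments": [
    {"delta_pos": [0.04,-0.005,0.01],"turn": -0.05,"grip": 0.06},
    {"delta_pos": [0.08,-0.01,0.02],"turn": -0.1,"grip": 0.06},
    {"delta_pos": [0.12,-0.015,0.03],"turn": -0.15,"grip": 0.06},
    {"delta_pos": [0.16,-0.025,0.04],"turn": -0.2,"grip": 0.06},
    {"delta_pos": [0.2,-0.04,0.05],"turn": -0.25,"grip": 0.06},
    {"delta_pos": [0.235,-0.055,0.06],"turn": -0.3,"grip": 0.06},
    {"delta_pos": [0.27,-0.075,0.06],"turn": -0.35,"grip": 0.06},
    {"delta_pos": [0.3,-0.1,0.06],"turn": -0.4,"grip": 0.06},
    {"delta_pos": [0.33,-0.13,0.06],"turn": -0.46,"grip": 0.06},
    {"delta_pos": [0.36,-0.16,0.06],"turn": -0.52,"grip": 0.06}
  ]
}}

```text
time: 24.55
ee_pos: [417.0, 411.1, 497.6]
tool_rot: [-0.352, 0.933, 0.041, 0.057]
contact_force: [0.8, 0.8, 1.1]
width: 60.1
grasp_force: 0.0
```

```bash
python3 st.py
```

```text
24.55 [417.  411.1 497.6] [-0.3518  0.9334  0.0414  0.0574] z [ 0.078  0.118 -0.99 ] y [-0.662  0.749  0.037] tilt 8.1 [-1.621  0.15   0.936  1.522 -0.163  1.396  1.61 ] 60.112404825735744 [0.8 0.8 1.1]
```

Call:
{"api": "move_arm", "payload": {
  "increments": [
    {"delta_pos": [0.035,-0.015,0.01],"turn": -0.05,"grip": 0.06},
    {"delta_pos": [0.07,-0.03,0.02],"turn": -0.1,"grip": 0.06},
    {"delta_pos": [0.1,-0.05,0.03],"turn": -0.15,"grip": 0.06},
    {"delta_pos": [0.13,-0.07,0.04],"turn": -0.2,"grip": 0.06},
    {"delta_pos": [0.16,-0.1,0.05],"turn": -0.25,"grip": 0.06},
    {"delta_pos": [0.185,-0.13,0.06],"turn": -0.3,"grip": 0.06},
    {"delta_pos": [0.21,-0.16,0.06],"turn": -0.35,"grip": 0.06},
    {"delta_pos": [0.23,-0.19,0.06],"turn": -0.4,"grip": 0.06},
    {"delta_pos": [0.24,-0.22,0.06],"turn": -0.47,"grip": 0.06},
    {"delta_pos": [0.25,-0.25,0.06],"turn": -0.54,"grip": 0.06}
  ]
}}

```text
time: 25.38
ee_pos: [667.0, 160.8, 556.7]
tool_rot: [-0.09, 0.994, 0.024, 0.066]
contact_force: [0.6, -0.1, 0.1]
width: 60.0
grasp_force: 0.0
```

```bash
python3 st.py
```

```text
25.3833 [667.  160.8 556.7] [-0.0897  0.9935  0.0241  0.0658] z [ 0.126  0.06  -0.99 ] y [-0.181  0.983  0.036] tilt 8.0 [-0.913  0.462  1.084  1.138 -0.478  1.634  1.785] 59.97537936957773 [ 0.6 -0.1  0.1]
```

Call:
{"api": "move_arm", "payload": {
  "increments": [
    {"delta_pos": [0.01,0.0,0.04],"turn": 0,"grip": 0.06},
    {"delta_pos": [0.02,0.0,0.08],"turn": 0,"grip": 0.06},
    {"delta_pos": [0.02,0.0,0.12],"turn": 0,"grip": 0.06},
    {"delta_pos": [0.02,0.0,0.16],"turn": 0,"grip": 0.06}
  ]
}}

```text
time: 25.72
ee_pos: [690.8, 160.0, 633.8]
tool_rot: [-0.091, 0.994, 0.022, 0.052]
contact_force: [1.5, 0.2, -2.5]
width: 60.2
grasp_force: 0.0
```

Call:
{"api": "move_arm", "payload": {
  "increments": [
    {"delta_pos": [0.0,0,0.3],"turn": 0,"grip": 0.06}
  ]
}}

```text
time: 25.8
ee_pos: [688.7, 160.3, 635.5]
tool_rot: [-0.092, 0.994, 0.023, 0.049]
contact_force: [0.8, -0.2, -1.0]
width: 59.9
grasp_force: 0.0
```

Call:
{"api": "move_arm", "payload": {
  "increments": [
    {"delta_pos": [0.0,0,0.3],"turn": 0,"grip": 0.06}
  ]
}}

```text
time: 25.88
ee_pos: [684.2, 159.5, 644.7]
tool_rot: [-0.092, 0.994, 0.024, 0.053]
contact_force: [1.0, 0.1, -1.4]
width: 59.9
grasp_force: 0.0
```

Call:
{"api": "move_arm", "payload": {
  "increments": [
    {"delta_pos": [0.0,0,0.3],"turn": 0,"grip": 0.06}
  ]
}}

```text
time: 25.97
ee_pos: [675.2, 157.9, 664.6]
tool_rot: [-0.092, 0.993, 0.027, 0.067]
contact_force: [1.1, -0.9, 0.1]
width: 60.1
grasp_force: 0.0
```

Call:
{"api": "move_arm", "payload": {
  "increments": [
    {"delta_pos": [0.0,0,0.3],"turn": 0,"grip": 0.06}
  ]
}}

```text
time: 26.05
ee_pos: [664.7, 158.2, 688.0]
tool_rot: [-0.094, 0.991, 0.031, 0.085]
contact_force: [-0.6, 0.4, 0.3]
width: 60.3
grasp_force: 0.0
```

```bash
python3 st.py
```

```text
26.05 [664.7 158.2 688. ] [-0.0942  0.9915  0.0312  0.0847] z [ 0.162  0.078 -0.984] y [-0.192  0.98   0.046] tilt 10.4 [-0.329  0.398  0.122  0.727 -0.091  1.842  1.507] 60.267478806423775 [-0.6  0.4  0.3]
```

Call:
{"api": "move_arm", "payload": {
  "increments": [
    {"delta_pos": [0.0,0,0.3],"turn": 0,"grip": 0.06}
  ]
}}

```text
time: 26.13
ee_pos: [656.1, 154.5, 709.1]
tool_rot: [-0.092, 0.99, 0.033, 0.101]
contact_force: [0.3, 0.1, -0.2]
width: 60.1
grasp_force: 0.0
```

Call:
{"api": "move_arm", "payload": {
  "increments": [
    {"delta_pos": [0.0,0,0.3],"turn": 0,"grip": 0.06}
  ]
}}

```text
time: 26.22
ee_pos: [647.8, 152.1, 729.1]
tool_rot: [-0.09, 0.988, 0.034, 0.117]
contact_force: [-0.2, -0.1, -0.5]
width: 60.0
grasp_force: 0.0
```

Call:
{"api": "move_arm", "payload": {
  "increments": [
    {"delta_pos": [0.0,0,0.3],"turn": 0,"grip": 0.06}
  ]
}}

```text
time: 26.3
ee_pos: [639.6, 150.8, 748.5]
tool_rot: [-0.09, 0.986, 0.036, 0.133]
contact_force: [0.0, 0.1, 1.1]
width: 60.2
grasp_force: 0.0
```

Call:
{"api": "move_arm", "payload": {
  "increments": [
    {"delta_pos": [0.0,0,0.3],"turn": 0,"grip": 0.06}
  ]
}}

```text
time: 26.38
ee_pos: [632.0, 149.7, 767.2]
tool_rot: [-0.089, 0.984, 0.039, 0.149]
contact_force: [0.1, 0.8, 0.2]
width: 59.7
grasp_force: 0.0
```

Call:
{"api": "move_arm", "payload": {
  "increments": [
    {"delta_pos": [0.0,0,0.3],"turn": 0,"grip": 0.06}
  ]
}}

```text
time: 26.47
ee_pos: [624.6, 148.7, 785.6]
tool_rot: [-0.089, 0.981, 0.042, 0.165]
contact_force: [0.2, 0.3, 0.0]
width: 59.5
grasp_force: 0.0
```

Call:
{"api": "move_arm", "payload": {
  "increments": [
    {"delta_pos": [0.0,0,0.3],"turn": 0,"grip": 0.06}
  ]
}}

```text
time: 26.55
ee_pos: [617.7, 147.7, 803.6]
tool_rot: [-0.089, 0.979, 0.044, 0.18]
contact_force: [0.2, 0.1, 0.3]
width: 59.9
grasp_force: 0.0
```

Call:
{"api": "move_arm", "payload": {
  "increments": [
    {"delta_pos": [0.0,0,0.3],"turn": 0,"grip": 0.06}
  ]
}}

```text
time: 26.63
ee_pos: [611.1, 146.7, 821.4]
tool_rot: [-0.088, 0.975, 0.047, 0.196]
contact_force: [0.0, -0.8, 0.2]
width: 59.8
grasp_force: 0.0
```

Call:
{"api": "move_arm", "payload": {
  "increments": [
    {"delta_pos": [0.0,0,0.3],"turn": 0,"grip": 0.06}
  ]
}}

```text
time: 26.72
ee_pos: [604.7, 145.6, 838.8]
tool_rot: [-0.088, 0.972, 0.05, 0.212]
contact_force: [0.3, 0.4, 0.1]
width: 59.8
grasp_force: 0.0
```

Call:
{"api": "move_arm", "payload": {
  "increments": [
    {"delta_pos": [0.0,0,0.3],"turn": 0,"grip": 0.06}
  ]
}}

```text
time: 26.8
ee_pos: [598.5, 144.6, 856.0]
tool_rot: [-0.087, 0.969, 0.052, 0.227]
contact_force: [-0.5, -0.2, 0.1]
width: 59.9
grasp_force: 0.0
```

Call:
{"api": "move_arm", "payload": {
  "increments": [
    {"delta_pos": [0.0,0,0.3],"turn": 0,"grip": 0.06}
  ]
}}

```text
time: 26.88
ee_pos: [592.5, 143.7, 872.9]
tool_rot: [-0.087, 0.965, 0.055, 0.243]
contact_force: [1.0, -0.4, 0.1]
width: 60.1
grasp_force: 0.0
```

Call:
{"api": "move_arm", "payload": {
  "increments": [
    {"delta_pos": [0.0,0,0.3],"turn": 0,"grip": 0.06}
  ]
}}

```text
time: 26.97
ee_pos: [586.6, 142.7, 889.6]
tool_rot: [-0.086, 0.961, 0.057, 0.258]
contact_force: [0.6, -0.5, 0.6]
width: 60.2
grasp_force: 0.0
```

Call:
{"api": "move_arm", "payload": {
  "increments": [
    {"delta_pos": [0.0,0,0.3],"turn": 0,"grip": 0.06}
  ]
}}

```text
time: 27.05
ee_pos: [580.8, 141.8, 906.0]
tool_rot: [-0.085, 0.956, 0.06, 0.274]
contact_force: [0.8, -0.1, 0.4]
width: 60.1
grasp_force: 0.0
```

Call:
{"api": "move_arm", "payload": {
  "increments": [
    {"delta_pos": [0.0,0,0.3],"turn": 0,"grip": 0.06}
  ]
}}

```text
time: 27.13
ee_pos: [575.1, 140.9, 922.1]
tool_rot: [-0.085, 0.952, 0.063, 0.289]
contact_force: [-0.1, 0.7, -0.1]
width: 60.0
grasp_force: 0.0
```

```bash
python3 st.py
```

```text
27.1333 [575.1 140.9 922.1] [-0.0847  0.9515  0.0627  0.2889] z [ 0.539  0.168 -0.825] y [-0.197  0.978  0.07 ] tilt 34.4 [-0.444  0.214  0.282  0.493 -0.129  1.842  1.488] 59.981963234213424 [-0.1  0.7 -0.1]
```

Call:
{"api": "move_arm", "payload": {
  "increments": [
    {"delta_pos": [0.0,0,0.3],"turn": 0,"grip": 0.06}
  ]
}}

```text
time: 27.22
ee_pos: [569.3, 139.9, 937.9]
tool_rot: [-0.084, 0.947, 0.065, 0.304]
contact_force: [-0.3, 0.6, 0.1]
width: 60.0
grasp_force: 0.0
```

Call:
{"api": "move_arm", "payload": {
  "increments": [
    {"delta_pos": [0.0,0,0.3],"turn": 0,"grip": 0.06}
  ]
}}

```text
time: 27.3
ee_pos: [563.6, 139.0, 953.5]
tool_rot: [-0.083, 0.942, 0.068, 0.319]
contact_force: [0.9, 0.3, 0.3]
width: 60.2
grasp_force: 0.0
```

Call:
{"api": "move_arm", "payload": {
  "increments": [
    {"delta_pos": [0.0,0,0.3],"turn": 0,"grip": 0.06}
  ]
}}

```text
time: 27.38
ee_pos: [558.0, 138.1, 968.7]
tool_rot: [-0.083, 0.936, 0.071, 0.334]
contact_force: [0.1, -0.9, 0.1]
width: 60.0
grasp_force: 0.0
```

Call:
{"api": "move_arm", "payload": {
  "increments": [
    {"delta_pos": [-0.01,0,-0.04],"turn": -0.05,"grip": 0.06},
    {"delta_pos": [-0.02,0,-0.075],"turn": -0.1,"grip": 0.06},
    {"delta_pos": [-0.03,-0.005,-0.11],"turn": -0.15,"grip": 0.06},
    {"delta_pos": [-0.04,-0.005,-0.15],"turn": -0.2,"grip": 0.06},
    {"delta_pos": [-0.05,-0.005,-0.19],"turn": -0.2,"grip": 0.06},
    {"delta_pos": [-0.06,-0.005,-0.23],"turn": -0.2,"grip": 0.06},
    {"delta_pos": [-0.07,-0.005,-0.27],"turn": -0.2,"grip": 0.06},
    {"delta_pos": [-0.08,-0.005,-0.31],"turn": -0.2,"grip": 0.06},
    {"delta_pos": [-0.09,-0.005,-0.35],"turn": -0.2,"grip": 0.06},
    {"delta_pos": [-0.09,-0.005,-0.39],"turn": -0.2,"grip": 0.06}
  ]
}}

```text
time: 28.22
ee_pos: [478.5, 137.2, 644.6]
tool_rot: [0.008, 0.941, 0.038, 0.337]
contact_force: [-1.1, 0.4, 0.9]
width: 60.1
grasp_force: 0.0
```

```bash
python3 st.py
```

```text
28.2167 [478.5 137.2 644.6] [0.0076 0.9409 0.0375 0.3366] z [ 0.634  0.066 -0.771] y [-0.011  0.997  0.076] tilt 39.6 [-0.352 -0.308 -0.098  1.708  0.217  1.091  1.064] 60.07008025350145 [-1.1  0.4  0.9]
```

Call:
{"api": "move_arm", "payload": {
  "increments": [
    {"delta_pos": [0.005,0,-0.04],"turn": 0,"grip": 0.06},
    {"delta_pos": [0.01,0,-0.08],"turn": 0,"grip": 0.06},
    {"delta_pos": [0.01,0,-0.12],"turn": 0,"grip": 0.06},
    {"delta_pos": [0.01,0,-0.16],"turn": 0,"grip": 0.06},
    {"delta_pos": [0.01,0,-0.2],"turn": 0,"grip": 0.06},
    {"delta_pos": [0.01,0,-0.24],"turn": 0,"grip": 0.06},
    {"delta_pos": [0.01,0,-0.28],"turn": 0,"grip": 0.06},
    {"delta_pos": [0.01,0,-0.32],"turn": 0,"grip": 0.06},
    {"delta_pos": [0.01,0,-0.36],"turn": 0,"grip": 0.06},
    {"delta_pos": [0.01,0,-0.4],"turn": 0,"grip": 0.06}
  ]
}}

```text
time: 29.05
ee_pos: [490.2, 132.5, 275.0]
tool_rot: [0.011, 0.941, 0.032, 0.338]
contact_force: [0.9, 0.1, 0.4]
width: 59.8
grasp_force: 0.0
```

```bash
python3 st.py
```

```text
29.05 [490.2 132.5 275. ] [0.0112 0.9405 0.0321 0.3381] z [ 0.637  0.053 -0.769] y [-0.001  0.998  0.068] tilt 39.7 [-0.031 -0.054 -0.428  2.348  0.872  0.288  0.304] 59.83270445739773 [0.9 0.1 0.4]
```

Call:
{"api": "move_arm", "payload": {
  "increments": [
    {"delta_pos": [0,0,-0.02],"turn": 0,"grip": 0.06},
    {"delta_pos": [0,0,-0.04],"turn": 0,"grip": 0.06},
    {"delta_pos": [0,-0.001,-0.055],"turn": 0,"grip": 0.06},
    {"delta_pos": [0,-0.002,-0.065],"turn": 0,"grip": 0.06},
    {"delta_pos": [0,-0.003,-0.075],"turn": 0,"grip": 0.06},
    {"delta_pos": [0,-0.003,-0.075],"turn": 0,"grip": 0.06}
  ]
}}

```text
time: 29.55
ee_pos: [490.8, 129.3, 200.8]
tool_rot: [0.011, 0.941, 0.032, 0.338]
contact_force: [0.2, 0.7, -0.8]
width: 59.7
grasp_force: 0.0
```

```bash
python3 st.py
```

```text
29.55 [490.8 129.3 200.8] [0.0112 0.9406 0.0317 0.338 ] z [ 0.636  0.052 -0.77 ] y [-0.     0.998  0.067] tilt 39.7 [-0.02   0.116 -0.466  2.423  1.722  0.297 -0.547] 59.744515354596174 [ 0.2  0.7 -0.8]
```

Call:
{"api": "move_arm", "payload": {
  "increments": [
    {"delta_pos": [0.015,0.0,-0.02],"turn": 0,"grip": 0.06},
    {"delta_pos": [0.03,0.001,-0.04],"turn": 0,"grip": 0.06},
    {"delta_pos": [0.045,0.001,-0.06],"turn": 0,"grip": 0.06},
    {"delta_pos": [0.06,0.002,-0.078],"turn": 0,"grip": 0.06},
    {"delta_pos": [0.075,0.002,-0.096],"turn": 0,"grip": 0.06},
    {"delta_pos": [0.075,0.002,-0.096],"turn": 0,"grip": 0.06},
    {"delta_pos": [0.075,0.002,-0.096],"turn": 0,"grip": 0.06}
  ]
}}

```text
time: 30.13
ee_pos: [566.7, 131.3, 106.3]
tool_rot: [0.012, 0.94, 0.031, 0.339]
contact_force: [0.0, 0.2, 0.9]
width: 60.3
grasp_force: 0.0
```

```bash
python3 st.py;  python3 - <<'E'
from h import *
snap('side','side3')
a=cv2.imread('pics/side3.png')
cv2.imwrite('pics/c5.png',cv2.resize(a[120:300,180:420],None,fx=3.2,fy=3.2,interpolation=cv2.INTER_CUBIC))
E
```

```text
30.1333 [566.7 131.3 106.3] [0.012  0.9402 0.0314 0.3388] z [ 0.638  0.051 -0.768] y [0.001 0.998 0.067] tilt 39.8 [ 0.045  0.476 -0.494  2.318  2.236  0.482 -0.936] 60.2918998273684 [0.  0.2 0.9]
```

View pics/c5.png

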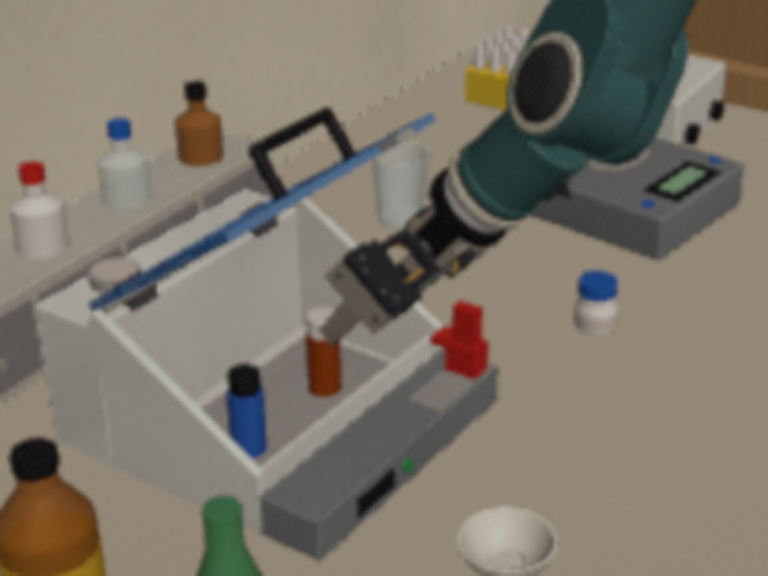

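The fingers straddle the amber vial (cap at about (325,320)), and the lid, knob and wall are all clear. Going in to grip.

Call:
{"api": "move_arm", "payload": {
  "increments": [
    {"delta_pos": [0.008,0.001,-0.01],"turn": 0,"grip": 0.06},
    {"delta_pos": [0.016,0.001,-0.02],"turn": 0,"grip": 0.06},
    {"delta_pos": [0.024,0.002,-0.03],"turn": 0,"grip": 0.06},
    {"delta_pos": [0.032,0.002,-0.039],"turn": 0,"grip": 0.06},
    {"delta_pos": [0.038,0.003,-0.047],"turn": 0,"grip": 0.06},
    {"delta_pos": [0.038,0.003,-0.047],"turn": 0,"grip": 0.06},
    {"delta_pos": [0.038,0.003,-0.047],"turn": 0,"grip": 0.06}
  ],
  "force": 12
}}

```text
time: 30.77
ee_pos: [604.3, 134.8, 60.6]
tool_rot: [0.011, 0.94, 0.032, 0.34]
contact_force: [0.4, -0.3, -0.1]
width: 60.1
grasp_force: 0.0
```

```bash
python3 st.py
```

```text
30.7667 [604.3 134.8  60.6] [0.0111 0.9399 0.0318 0.3399] z [ 0.64   0.052 -0.767] y [-0.001  0.998  0.067] tilt 39.9 [ 0.056  0.628 -0.488  2.241  2.337  0.547 -0.97 ] 60.058561866628914 [ 0.4 -0.3 -0.1]
```

Call:
{"api": "move_arm", "payload": {
  "increments": [
    {"delta_pos": [0,0,0],"turn": 0,"grip": 0.045},
    {"delta_pos": [0,0,0],"turn": 0,"grip": 0.038},
    {"delta_pos": [0,0,0],"turn": 0,"grip": 0.034},
    {"delta_pos": [0,0,0],"turn": 0,"grip": 0.03},
    {"delta_pos": [0,0,0],"turn": 0,"grip": 0.025},
    {"delta_pos": [0,0,0],"turn": 0,"grip": 0.02},
    {"delta_pos": [0,0,0],"turn": 0,"grip": 0.02},
    {"delta_pos": [0,0,0],"turn": 0,"grip": 0.02}
  ],
  "force": 12
}}

```text
time: 31.43
ee_pos: [604.7, 134.6, 60.3]
tool_rot: [0.011, 0.94, 0.032, 0.34]
contact_force: [-0.6, -0.3, 4.8]
width: 31.8
grasp_force: 11.9
```

Call:
{"api": "move_arm", "payload": {
  "increments": [
    {"delta_pos": [-0.004,0,0.005],"turn": 0,"grip": 0.02},
    {"delta_pos": [-0.012,-0.001,0.015],"turn": 0,"grip": 0.02},
    {"delta_pos": [-0.022,-0.002,0.028],"turn": 0,"grip": 0.02},
    {"delta_pos": [-0.033,-0.003,0.042],"turn": 0,"grip": 0.02},
    {"delta_pos": [-0.044,-0.004,0.056],"turn": 0,"grip": 0.02},
    {"delta_pos": [-0.055,-0.005,0.07],"turn": 0,"grip": 0.02},
    {"delta_pos": [-0.066,-0.006,0.084],"turn": 0,"grip": 0.02},
    {"delta_pos": [-0.077,-0.006,0.098],"turn": 0,"grip": 0.02},
    {"delta_pos": [-0.088,-0.007,0.112],"turn": 0,"grip": 0.02},
    {"delta_pos": [-0.095,-0.008,0.122],"turn": 0,"grip": 0.02}
  ],
  "force": 15
}}

```text
time: 32.27
ee_pos: [507.7, 126.9, 182.5]
tool_rot: [0.011, 0.94, 0.032, 0.339]
contact_force: [0.1, 0.0, -0.9]
width: 32.2
grasp_force: 14.9
```

```bash
python3 st.py
```

```text
32.2667 [507.7 126.9 182.5] [0.0108 0.9401 0.0322 0.3393] z [ 0.639  0.053 -0.768] y [-0.002  0.998  0.068] tilt 39.9 [-0.019  0.188 -0.449  2.41   1.914  0.322 -0.71 ] 32.173523225492524 [ 0.1  0.  -0.9]
```

Call:
{"api": "move_arm", "payload": {
  "increments": [
    {"delta_pos": [0,-0.01,0.005],"turn": 0,"grip": 0.02},
    {"delta_pos": [0,-0.03,0.01],"turn": -0.02,"grip": 0.02},
    {"delta_pos": [0,-0.055,0.015],"turn": -0.05,"grip": 0.02},
    {"delta_pos": [0,-0.08,0.02],"turn": -0.09,"grip": 0.02},
    {"delta_pos": [0,-0.105,0.02],"turn": -0.13,"grip": 0.02},
    {"delta_pos": [0.005,-0.13,0.02],"turn": -0.18,"grip": 0.02},
    {"delta_pos": [0.015,-0.155,0.02],"turn": -0.23,"grip": 0.02},
    {"delta_pos": [0.025,-0.18,0.02],"turn": -0.28,"grip": 0.02},
    {"delta_pos": [0.035,-0.205,0.02],"turn": -0.33,"grip": 0.02},
    {"delta_pos": [0.045,-0.23,0.02],"turn": -0.38,"grip": 0.02}
  ]
}}

```text
time: 33.1
ee_pos: [553.8, -104.3, 201.4]
tool_rot: [0.19, 0.921, -0.033, 0.339]
contact_force: [-0.9, 0.4, -0.6]
width: 32.0
grasp_force: 14.9
```

```bash
python3 st.py
```

```text
33.1 [ 553.8 -104.3  201.4] [ 0.1896  0.9209 -0.033   0.339 ] z [ 0.612 -0.189 -0.768] y [0.372 0.926 0.068] tilt 39.8 [ 0.26   0.184 -0.242  2.328  1.782  0.216 -0.51 ] 32.02294616773928 [-0.9  0.4 -0.6]
```

Call:
{"api": "move_arm", "payload": {
  "increments": [
    {"delta_pos": [0.008,-0.025,0],"turn": -0.04,"grip": 0.02},
    {"delta_pos": [0.014,-0.052,0],"turn": -0.08,"grip": 0.02},
    {"delta_pos": [0.018,-0.08,0],"turn": -0.12,"grip": 0.02},
    {"delta_pos": [0.02,-0.108,0],"turn": -0.17,"grip": 0.02},
    {"delta_pos": [0.02,-0.136,0],"turn": -0.22,"grip": 0.02},
    {"delta_pos": [0.018,-0.164,-0.005],"turn": -0.27,"grip": 0.02},
    {"delta_pos": [0.014,-0.192,-0.01],"turn": -0.32,"grip": 0.02},
    {"delta_pos": [0.01,-0.22,-0.015],"turn": -0.36,"grip": 0.02},
    {"delta_pos": [0.006,-0.245,-0.02],"turn": -0.4,"grip": 0.02},
    {"delta_pos": [0.003,-0.262,-0.025],"turn": -0.42,"grip": 0.02}
  ]
}}

```text
time: 33.93
ee_pos: [556.3, -367.1, 176.2]
tool_rot: [0.378, 0.861, -0.103, 0.325]
contact_force: [-0.6, -0.0, -1.6]
width: 32.0
grasp_force: 14.9
```

```bash
python3 st.py
python3 - <<'E'
from h import *
snap('side','side4');snap('top','top4')
a=cv2.imread('pics/side4.png')[100:220,300:460];b=cv2.imread('pics/top4.png')[120:240,400:560]
cv2.imwrite('pics/c6.png',cv2.resize(np.hstack([a,b]),None,fx=2.5,fy=2.5,interpolation=cv2.INTER_CUBIC))
E
```

```text
33.9333 [ 556.3 -367.1  176.2] [ 0.3779  0.8609 -0.1034  0.3247] z [ 0.481 -0.423 -0.768] y [0.718 0.693 0.067] tilt 39.8 [ 0.502  0.372 -0.054  2.128  1.768  0.191 -0.504] 32.033914159208486 [-0.6 -0.  -1.6]
```

View pics/c6.png

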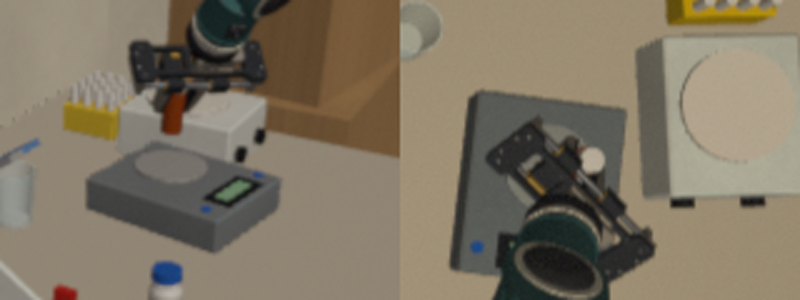

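Run:
```python
from h import *
T=load('top4');S=load('side4')
u=(592+.5)/2.5-.5+400-160;v=(158+.5)/2.5-.5+120
print(u,v,atz(T,u,v,206))
P=np.array([[558,-369,126],[558,-369,188],[558,-369,206]]);p=proj(S,P); print((p-[300,100])*2.5)
print((proj(T,[[558,-369,206],[558.3,-374.6,72]])-[400,120])*2.5)
```

```text
476.5 182.9 [ 559.64118649 -372.1782105   206.        ]
[[171.89199248 132.57186948]
 [174.61050506  92.65158159]
 [175.41916764  80.77668969]]
[[188.43209448 158.78935859]
 [150.5045444  169.38748231]]
```

Call:
{"api": "move_arm", "payload": {
  "increments": [
    {"delta_pos": [0,-0.003,-0.008],"turn": 0,"grip": 0.02},
    {"delta_pos": [0,-0.005,-0.018],"turn": 0,"grip": 0.02},
    {"delta_pos": [0,-0.006,-0.028],"turn": 0,"grip": 0.02},
    {"delta_pos": [0,-0.006,-0.036],"turn": 0,"grip": 0.02},
    {"delta_pos": [0,-0.006,-0.042],"turn": 0,"grip": 0.02},
    {"delta_pos": [0,-0.006,-0.046],"turn": 0,"grip": 0.02},
    {"delta_pos": [0,-0.006,-0.046],"turn": 0,"grip": 0.02}
  ],
  "force": 6
}}

```text
time: 34.62
ee_pos: [557.0, -369.7, 129.7]
tool_rot: [0.376, 0.862, -0.102, 0.324]
contact_force: [-0.9, -0.2, -0.0]
width: 31.8
grasp_force: 6.0
```

```bash
python3 st.py
```

```text
34.6167 [ 557.  -369.7  129.7] [ 0.3759  0.8621 -0.1021  0.3242] z [ 0.482 -0.42  -0.769] y [0.714 0.697 0.068] tilt 39.7 [ 0.651  0.475 -0.225  2.133  2.092  0.287 -0.786] 31.823782369480142 [-0.9 -0.2 -0. ]
```

Lowering in 1–2 mm steps to contact.

Call:
{"api": "move_arm", "payload": {
  "increments": [
    {"delta_pos": [0,0,-0.002],"turn": 0,"grip": 0.02},
    {"delta_pos": [0,0,-0.004],"turn": 0,"grip": 0.02},
    {"delta_pos": [0,0,-0.006],"turn": 0,"grip": 0.02},
    {"delta_pos": [0,0,-0.006],"turn": 0,"grip": 0.02}
  ]
}}

```text
time: 34.95
ee_pos: [557.4, -371.1, 124.7]
tool_rot: [0.376, 0.861, -0.103, 0.325]
contact_force: [-0.7, 0.3, -1.5]
width: 32.2
grasp_force: 6.0
```

Call:
{"api": "move_arm", "payload": {
  "increments": [
    {"delta_pos": [0,0,-0.001],"turn": 0,"grip": 0.02},
    {"delta_pos": [0,0,-0.002],"turn": 0,"grip": 0.02},
    {"delta_pos": [0,0,-0.002],"turn": 0,"grip": 0.02}
  ]
}}

```text
time: 35.2
ee_pos: [557.4, -371.4, 122.8]
tool_rot: [0.376, 0.861, -0.103, 0.325]
contact_force: [0.1, 0.2, -0.6]
width: 32.2
grasp_force: 6.0
```

```bash
python3 st.py
```

```text
35.2 [ 557.4 -371.4  122.8] [ 0.3764  0.8614 -0.103   0.3252] z [ 0.483 -0.422 -0.767] y [0.715 0.695 0.067] tilt 39.9 [ 0.67   0.493 -0.246  2.132  2.128  0.306 -0.816] 32.19001199637567 [ 0.1  0.2 -0.6]
```

Call:
{"api": "move_arm", "payload": {
  "increments": [
    {"delta_pos": [0,0,-0.001],"turn": 0,"grip": 0.02},
    {"delta_pos": [0,0,-0.002],"turn": 0,"grip": 0.02},
    {"delta_pos": [0,0,-0.002],"turn": 0,"grip": 0.02}
  ]
}}

```text
time: 35.45
ee_pos: [558.2, -372.4, 122.3]
tool_rot: [0.376, 0.861, -0.104, 0.327]
contact_force: [-0.8, 0.1, 6.3]
width: 31.9
grasp_force: 6.0
```

Call:
{"api": "move_arm", "payload": {
  "increments": [
    {"delta_pos": [0,0,-0.001],"turn": 0,"grip": 0.02},
    {"delta_pos": [0,0,-0.002],"turn": 0,"grip": 0.02},
    {"delta_pos": [0,0,-0.002],"turn": 0,"grip": 0.02}
  ]
}}

```text
time: 35.7
ee_pos: [558.7, -372.9, 121.2]
tool_rot: [0.376, 0.86, -0.104, 0.327]
contact_force: [-1.6, 0.3, 8.9]
width: 32.1
grasp_force: 6.0
```

```bash
python3 st.py;python3 - <<'E'
from h import *
snap('side','side5');snap('top','top5')
a=cv2.imread('pics/side5.png')[110:210,320:440];b=cv2.imread('pics/top5.png')[140:240,420:540]
cv2.imwrite('pics/c7.png',cv2.resize(np.hstack([a,b]),None,fx=3.3,fy=3.3,interpolation=cv2.INTER_CUBIC))
E
```

```text
35.7 [ 558.7 -372.9  121.2] [ 0.3762  0.8605 -0.1043  0.3274] z [ 0.485 -0.426 -0.764] y [0.716 0.695 0.067] tilt 40.2 [ 0.678  0.501 -0.256  2.13   2.145  0.318 -0.829] 32.10759722765492 [-1.6  0.3  8.9]
```

View pics/c7.png

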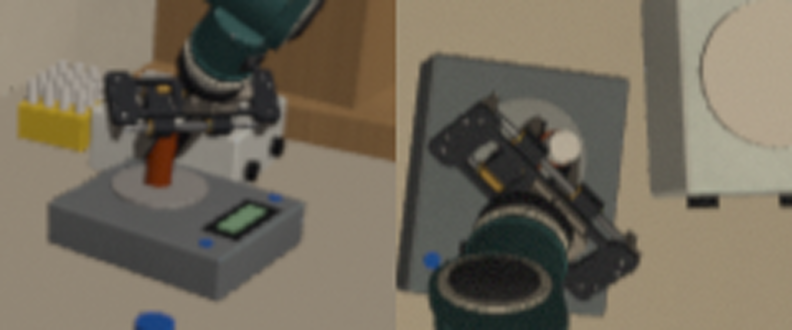

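The vial stands on the pan near its centre, base at about (158,183) in the side crop, with 9 N pressing. I'll ease off and open slowly.

Call:
{"api": "move_arm", "payload": {
  "increments": [
    {"delta_pos": [0,0,0.001],"turn": 0,"grip": 0.03},
    {"delta_pos": [0,0,0.001],"turn": 0,"grip": 0.033},
    {"delta_pos": [0,0,0.001],"turn": 0,"grip": 0.035},
    {"delta_pos": [0,0,0.001],"turn": 0,"grip": 0.038},
    {"delta_pos": [0,0,0.001],"turn": 0,"grip": 0.045},
    {"delta_pos": [0,0,0.001],"turn": 0,"grip": 0.055},
    {"delta_pos": [0,0,0.001],"turn": 0,"grip": 0.065},
    {"delta_pos": [0,0,0.001],"turn": 0,"grip": 0.065}
  ],
  "force": 3
}}

```text
time: 36.47
ee_pos: [557.2, -371.4, 119.6]
tool_rot: [0.376, 0.861, -0.103, 0.325]
contact_force: [0.1, -0.5, 0.5]
width: 62.7
grasp_force: 0.0
```

```bash
python3 st.py;python3 - <<'E'
from h import *
snap('side','side6');d=snap('top','top6')
T=load('top6');S=load('side6')
for z in(152,72): print(z,(proj(T,[558,-374,z])[0]),(proj(S,[558,-374,z])[0]))
# amber body centroid in side, white cap centroid in top
h=cv2.cvtColor(cv2.imread('pics/side6.png'),cv2.COLOR_BGR2HSV)[130:180,350:390]
m=(h[...,1]>170)&((h[...,0]<12))&(h[...,2]>60); ys,xs=np.nonzero(m)
for y in range(50):
    x=xs[ys==y]
    if len(x)>1: print(y+130,x.min()+350,x.max()+350)
g=cv2.imread('pics/top6.png')[170:200,455:485].min(2); print(g)
E
```

```text
36.4667 [ 557.2 -371.4  119.6] [ 0.3764  0.8614 -0.103   0.3251] z [ 0.482 -0.422 -0.767] y [0.715 0.695 0.067] tilt 39.9 [ 0.676  0.5   -0.253  2.133  2.14   0.313 -0.826] 62.7333006671854 [ 0.1 -0.5  0.5]
152 [469.77634985 185.36918939] [369.76975896 145.97485811]
72 [460.01215606 187.85528046] [368.39402226 165.99264505]
152 367 371
153 366 371
154 365 371
155 365 371
156 365 371
157 365 371
158 365 371
159 365 371
160 365 371
161 365 371
162 365 370
163 365 370
164 365 370
165 365 370
166 367 369
[[ 96  95  97  96  97  97  98  96  95  93  91  87  84  83  85  85  86  85
   85  85  86  85  83  85  87  86  85  86  86  85]
 [103  99  88  84  93 101 103 105 102 102 101  96  92  86  85  86  86  86
   86  86  87  85  85  84  84  87  87  86  86  85]
 [ 92  79  64  60  72  89 102 102 103 102 104 101 100  97  90  85  85  85
   84  87  84  85  84  87  84  86  86  86  87  86]
 [ 68  53  50  46  50  64  90 103 104 103 104 103 103 104  97  93  87  85
   85  83  86  85  85  86  85  85  86  85  86  88]
 [ 42  49  49  48  41  51  95 104 104 103 103 105 103 105 103 100  93  88
   85  85  84  85  8
[... 2456 characters left out ...]
 81  84  83  68  30  24
   15  10  25  41  49  62  81  85  86  85  85  85]
 [ 53  39  38  43  42  40  53  62  50  43  49  75  90  82  83  82  60  26
   22  19  28  46  51  61  83  84  84  86  83  84]
 [ 39  35  39  41  43  40  57  81  63  48  43  46  78  90  81  81  84  58
   32  25  31  47  50  62  82  84  86  84  85  87]
 [ 38  43  40  42  42  42  53  70  81  62  48  40  47  74  80  58  78  82
   58  33  37  47  50  61  82  85  86  85  85  86]
 [ 28  31  31  30  30  33  42  53  70  79  61  47  39  43  54  39  58  79
   81  59  45  49  49  61  82  85  87  86  85  86]
 [ 15  23  18  19  23  19  27  34  44  67  75  57  48  36  33  22  39  60
   79  82  61  48  51  58  67  70  83  85  86  84]]
```

Call:
{"api": "move_arm", "payload": {
  "increments": [
    {"delta_pos": [-0.005,0.004,0.008],"turn": 0,"grip": 0.065},
    {"delta_pos": [-0.012,0.011,0.02],"turn": 0,"grip": 0.065},
    {"delta_pos": [-0.02,0.018,0.033],"turn": 0,"grip": 0.065},
    {"delta_pos": [-0.03,0.026,0.048],"turn": 0,"grip": 0.065},
    {"delta_pos": [-0.04,0.035,0.064],"turn": 0,"grip": 0.065},
    {"delta_pos": [-0.05,0.044,0.08],"turn": 0,"grip": 0.065},
    {"delta_pos": [-0.06,0.053,0.096],"turn": 0,"grip": 0.065},
    {"delta_pos": [-0.07,0.062,0.112],"turn": 0,"grip": 0.065},
    {"delta_pos": [-0.075,0.066,0.13],"turn": 0,"grip": 0.065},
    {"delta_pos": [-0.075,0.066,0.13],"turn": 0,"grip": 0.065}
  ]
}}

```text
time: 37.4
ee_pos: [482.8, -304.5, 253.6]
tool_rot: [0.376, 0.861, -0.102, 0.328]
contact_force: [0.4, -0.3, 0.1]
width: 65.1
grasp_force: 0.0
```

```bash
python3 st.py;python3 - <<'E'
from h import *
snap('side','side7')
a=cv2.imread('pics/side7.png')[80:300,180:480]
cv2.imwrite('pics/c8.png',cv2.resize(a,None,fx=2.6,fy=2.6,interpolation=cv2.INTER_CUBIC))
E
```

```text
37.4 [ 482.8 -304.5  253.6] [ 0.3761  0.8606 -0.1024  0.3279] z [ 0.487 -0.423 -0.764] y [0.714 0.696 0.07 ] tilt 40.2 [ 0.489  0.086 -0.099  2.277  1.128  0.237  0.098] 65.09641051461114 [ 0.4 -0.3  0.1]
```

View pics/c8.png

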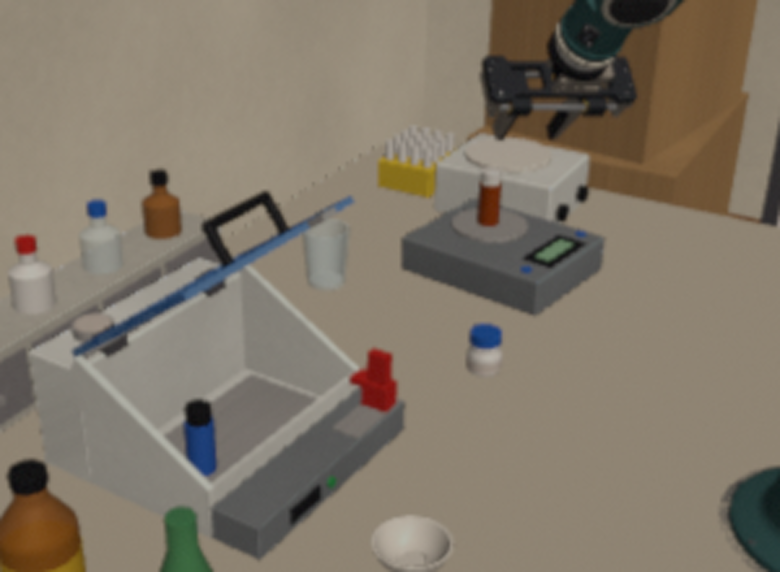

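The amber vial stands upright on the pan at about (489,215). The lid is open, the catch is aside, the blue vial is in place and the arm is clear. Handing in.

```bash
python3 -c "
from bench import ctrl; print(ctrl.close_job())"
```

```text
the job is handed in; nothing more can be done
None
```

The job is handed in, with no verdict returned: in the last picture the amber vial stands upright on the balance pan, the lid is fully open, the catch is aside, and the blue vial and bystanders appear undisturbed.

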